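# Mount the memorial lantern on its stone plinth

### The job

The brass lantern is sunk in its charging well: press the well's pedal fully down so that the lantern rises through the collar, take it out from above, and seat it on the two pegs of the stone plinth, fully home with its foot flat on the stone. Let go of it, then slide the plinth's bolt all the way in over the lantern's foot. Leave the offerings standing around it where they are.

Things in the scene. Friction and masses are not known exactly. Their poses are not given: they have to be found in the camera images.
- lantern_center (a point): centre of the brass lantern with white panes, half-way up: 62 high, 0.33 kg, z up. Body 50 (its x) by 72 (y), flat-sided 14 to 56 above its underside, roof above. Grasp it across the 50 (along x). Its foot plate, 50 by 100 (y), 14 thick, juts out 14 at each y end. Under it are two blind round sockets, 12 wide, 14 deep, 28 either side of the centre along y; either way round fits
- well_mouth (a point): centre of the top opening of the charging well, a fixed grey upright rectangular collar, 72 high, opening 54 (x) by 104 (y), walls 10. The lantern stands inside, y along the well's y, 2 play all round, its top 2 below the collar's top. The pedal fully down raises it 35 and friction keeps it up. x points away from the pedal, z up
- pedal_pad (a point): centre of the black rubber pad (34 x 38) on top of the steel pedal, which sticks out of the well's -x side, hinged along the well's y, the hinge 45 above the table and 70 from here. The pedal first slopes up 0.25 rad to its free end, this point 68 above the table; fully pressed it slopes down 0.25 rad, this point about 34 lower, almost straight below. Takes about 11 N here
- pedal (a joint): angle of the pedal in rad: 0 up, 0.5 fully down; stays where it is left
- seat (a point): point on the flat top of the fixed stone plinth, 40 above the table, midway between two steel pegs, 10 thick, 12 high, tapered at the tip, 28 either side of here along its y. z up. The seated lantern's y lies along this y (either way round), its centre 31 above here. The plinth reaches from 65 on the -y side to 125 on the +y side, and is 100 wide in x
- bolt_tab (a point): centre of the outer (+y) face of the bolt's upright push tab, 28 wide (x), 8 thick; here is 40.5 above the stone and the tab's top 10 higher. Axes as the plinth's. The flat steel bolt slides towards the pegs (-y), with about 1.2 N of friction. Its underside is 16.5 above the stone: it passes over the foot of a lantern fully home and is blocked by one that is not
- bolt (a joint): travel of the bolt in m: 0 fully out, 0.022 fully in; stays where it is left
- cup: small white tea cup, 60 wide, 48 high; origin at the centre of its underside; an offering to leave alone
- jar: amber glass jar with a metal lid, 56 across, 70 high; origin at the centre of its underside; an offering to leave alone
- oranges: white dish heaped with oranges, 124 across, about 95 high; origin at the centre of its underside; an offering to leave alone
- drink1: amber drink bottle, 58 across, 150 high; origin at the centre of its underside; an offering to leave alone
- drink2: second amber drink bottle, 58 across, 150 high; origin at the centre of its underside; an offering to leave alone
- carton: snack carton, 60 x 130 x 100 high; origin at the centre of its underside; an offering to leave alone
- incense: dark steel incense pot, 72 across with two side handles, 60 high; origin at the centre of its underside; an offering to leave alone
Not all that is in view belongs to the job. What is meant by the part that bears lantern_center is not red or turquoise, and is the larger of those in its own colour.

How it is judged:
By the outcome, as a careful person would: the job done as asked, in the order asked, and still so for the second after the job is handed in, with the robot touching nothing.
It also fails if it takes over 58 s, if anything falls off the work surface, if the arm or the gripper's body presses on something with over 40 N, if the wrist force passes 120 N, or if a joint passes its speed limit or range.

### The arm

A 6-joint arm with a two-finger parallel gripper is mounted at the origin on the work surface. World frame = base frame: x ahead of the robot, y to its left, z up, the work surface at z = 0. Lengths are in m, angles in rad, forces in N, time in s.
With the tool pointing down it reaches from about 0.325 to 0.925 m from the base axis. Payload 3.1 kg.
Tool frame: the origin (TCP) lies at the very end of the fingers, on their centre line; the grasp point (between the pads) lies bot.grasp_offset behind it (bot.grasp_offset is the distance from the TCP to the grasp point, in m); z points along the fingers, x is the direction in which the jaws open and shut, and the axes are right-handed (so a half turn about z gives the same grasp; the last joint's range is limited). The gripper opens to 85 mm and grips with 20 to 120 N. Pads are 22 mm wide; open, the fingers measure 114 mm over their backs; the gripper's body (76 mm by 85 mm) begins 54 mm behind the grasp point. The pads swing forward as they close: fully open they stand 13 mm farther back than shut.
Start: joints at [-0.112, 0.217, 1.613, -0, 1.311, -0.112], TCP at [0.625, 0, 0.231] pointing down, gripper open.
Joint ranges: [-2.75, 2.75], [-0.78, 2.1], [0.31, 2.55], [-1.13, 4.27], [0.13, 2.63], [-2.58, 2.58]. Speed limits (rad/s): [2.79, 2.79, 3.14, 3.14, 3.14, 3.14].

### API

Orientations are given as a unit quaternion [w, x, y, z].
In Python, from bench import bot gives the robot as it stands.
- The arm moves only by the tool play_rows, never from a script. Its argument "commands" is one flat list of numbers, 7 for each row, row after row: the shift along the tool's x, y, z in mm, then the turn, a rotation vector about the tool's x, y, z in degrees, then the closure in counts, from 0 (fully open) to 255 (shut). In form: [x, y, z, rx, ry, rz, claw, x, y, z, rx, ry, rz, claw, ...]. A call has exactly 8 rows; each row shifts and turns the pose as measured when the row begins, along the tool's axes as they then stand; what a row does not reach is not made up. A row lasts 1/12 s, in which the tool goes at most 41.7 mm and 7.16 degrees, less where a joint would pass 70% of its speed; a pose out of reach is approached as far as the arm can. A call with a gripper value outside its range is refused whole. The fingers move at their own pace and stop on an object; the grip force is fixed at half the most. Time passes only in rows, so rows that do not move let the fingers close, or fill a call up. It gives the time, the measured TCP pose, the force and the opening at its end, in the units of the state.
- bot.read_state(): the state, without advancing time (a new reading comes with each control period).
- bot.camera(name): name is "scene" or "side" or "wrist"; returns the picture (400x640x3 uint8, red, green, blue); there is no depth.
- bot.calibration(name): a dict with "fx", "fy", "cx", "cy" (pixels), "k1" (the pictures are not rectified: a ray, as slopes to the right and down, at radius r is drawn at 1 + k1 r^2 times it, then the intrinsics apply), "world_to_cam" (4x4, takes a point from world to camera coordinates); the wrist camera has in their place "hand_eye" (4x4, takes a point from camera to tool coordinates, whose origin is the TCP and whose axes are the tool frame's). Camera axes: x right, y down, z forward; pixel columns grow to the right and rows downward; lengths in m; the calibration is good to about 2 mm. A picture is of the moment at which its call begins: read the wrist's pose just before it. calibration takes no time and is no camera call.
- bot.sign_off(): hands the job in, once; it reports no verdict.
The state is a dict: "time_s": time; "joint_positions": joint angles; "dq": joint speeds; "tau": joint torques, N m; "position": TCP position; "tcp_rot": TCP orientation; "wrist_force": force on the tool from outside, world axes, zero at the start; "wrist_torque": the same for the moment, N m; "width": finger opening in m.
Only numpy, scipy, OpenCV 4.12 (cv2) and the standard library are available. Lean on these libraries where they do the work, as an engineer would, in place of code of your own. Each camera call takes 0.05 s, during which the arm holds its last target.

## Working session

There is one attempt and no reset: what is moved stays moved. The work goes in short steps, Python scripts to look and compute and a tool call to move; the robot and the scene stay as the last step left them, time stands still between calls to the robot, and variables do not carry over. Pictures are saved under pics/ and viewed, and the job is handed in when it is done.

Besides the shell and the picture viewer there is one more tool, called after "Call:" by a JSON object that holds its "method" and its "body", one argument or row to a line. play_rows: Moves the arm, as the interface text tells. Its arguments: {"type":"object","properties":{"commands":{"type":"array","items":{"type":"number"}}},"required":["commands"]}

```bash
mkdir -p pics; ls
python3 - <<'E'
from bench import bot
import cv2
for n in ["scene","side","wrist"]:
    im=bot.camera(n); cv2.imwrite(f"pics/{n}0.png",im[:,:,::-1])
    c=bot.calibration(n); print(n,c)
print(bot.read_state(),bot.grasp_offset)
E
```

```text
pics
scene {'fx': 408.7770116818526, 'fy': 408.7770116818526, 'cx': 314.2776592643073, 'cy': 210.284665881569, 'k1': 0.027757986456319547, 'world_to_cam': array([[-0.57186425,  0.820197  , -0.01575317,  0.36070045],
       [ 0.59803097,  0.40366533, -0.69239675, -0.31293817],
       [-0.56154273, -0.40537783, -0.72134498,  1.68825087],
       [ 0.        ,  0.        ,  0.        ,  1.        ]])}
side {'fx': 416.8925215020783, 'fy': 416.8925215020783, 'cx': 325.9510669033589, 'cy': 197.8322627136565, 'k1': -0.07314664709533121, 'world_to_cam': array([[ 0.64325458, -0.76556786, -0.01137499, -0.41540549],
       [-0.56120439, -0.46133152, -0.68718473,  0.39818574],
       [ 0.52083891,  0.44841842, -0.72639366,  1.05142211],
       [ 0.        ,  0.        ,  0.        ,  1.        ]])}
wrist {'fx': 299.33949840324, 'fy': 299.33949840324, 'cx': 322.11572791568614, 'cy': 198.03483386499087, 'k1': -0.04263401469192392, 'hand_eye': array([[ 9.99999698e-01, -6.34994181e-05,  7.74768532e-04,
        -1.84870823e-04],
       [-1.39003958e-04,  9.65988463e-01,  2.58585129e-01,
        -6.481
[... 183 characters left out ...]

{'time_s': 0.15, 'joint_positions': array([-1.12218682e-01,  2.17583337e-01,  1.61459648e+00, -5.21750429e-06,
        1.31127624e+00, -1.12178241e-01]), 'dq': array([ 0.00130194, -0.00253368, -0.00347375,  0.00170801, -0.0001276 ,
        0.00082708]), 'tau': array([-7.99202871e-05, -3.97448480e+01, -3.04417098e+01, -1.00294717e-04,
        5.82056644e-03,  2.66571755e-05]), 'position': array([6.24371938e-01, 7.97349212e-05, 2.30250546e-01]), 'tcp_rot': array([-1.01811577e-04,  9.99999566e-01, -1.95487727e-05, -9.26127357e-04]), 'wrist_force': array([ 0.54457608, -0.00511118,  0.35589959]), 'wrist_torque': array([-0.03422346,  0.01707143,  0.00020963]), 'width': 0.08523892841828004} 0.0187
```

View pics/scene0.png

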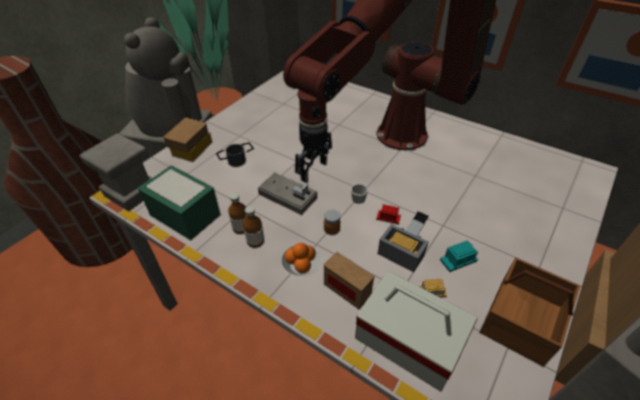

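View pics/side0.png

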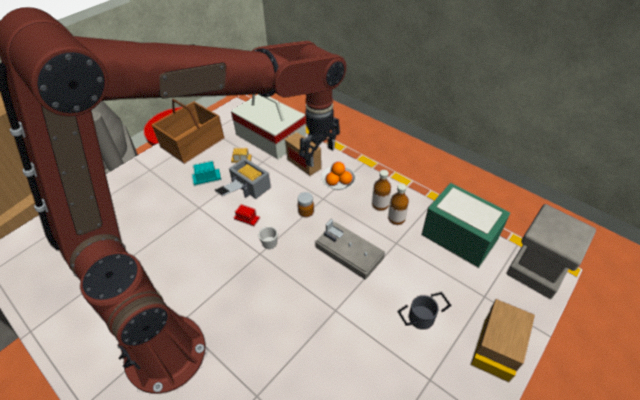

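View pics/wrist0.png

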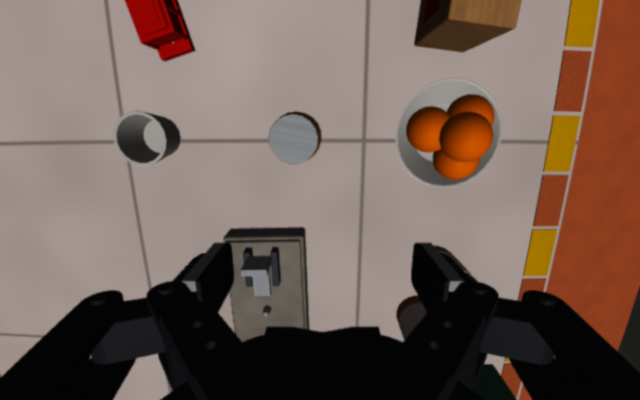

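The well (brass lantern inside, pedal on the robot side) is at scene (402,243) and side (249,176). The plinth is at scene (287,192) and side (350,247), with the bolt at its near end. I'll zoom in.

```bash
cat > h.py <<'E'
import numpy as np, cv2
from bench import bot
from scipy.spatial.transform import Rotation as R
def K(c): return np.array([[c['fx'],0,c['cx']],[0,c['fy'],c['cy']],[0,0,1]])
def D(c): return np.array([c['k1'],0,0,0.])
def tcp(s):
    T=np.eye(4); q=s['tcp_rot']; T[:3,:3]=R.from_quat([q[1],q[2],q[3],q[0]]).as_matrix(); T[:3,3]=s['position']; return T
def w2c(n,s=None):
    c=bot.calibration(n)
    return c['world_to_cam'] if n!='wrist' else np.linalg.inv(tcp(s)@c['hand_eye'])
def proj(n,P,s=None):
    c=bot.calibration(n); M=w2c(n,s)
    return cv2.projectPoints(np.asarray(P,float).reshape(-1,1,3),cv2.Rodrigues(M[:3,:3])[0],M[:3,3],K(c),D(c))[0].reshape(-1,2)
def unproj(n,uv,z,s=None):
    c=bot.calibration(n); M=np.linalg.inv(w2c(n,s))
    x=cv2.undistortPoints(np.asarray(uv,float).reshape(-1,1,2),K(c),D(c)).reshape(-1,2)
    d=np.c_[x,np.ones(len(x))]@M[:3,:3].T; o=M[:3,3]
    return o+d*((z-o[2])/d[:,2])[:,None]
def crop(im,u,v,w,h,f,name):
    a=im[v:v+h,u:u+w]; cv2.imwrite(f'pics/{name}.png',cv2.resize(a,None,fx=f,fy=f,interpolation=cv2.INTER_CUBIC))
E
python3 - <<'E'
import cv2
from h import crop
s=cv2.imread('pics/scene0.png'); d=cv2.imread('pics/side0.png')
crop(s,360,195,100,75,8,'a1');crop(d,205,145,100,75,8,'a2')
crop(s,245,160,100,75,8,'a3');crop(d,300,210,100,75,8,'a4')
E
```

```text
(no output)
```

View pics/a1.png

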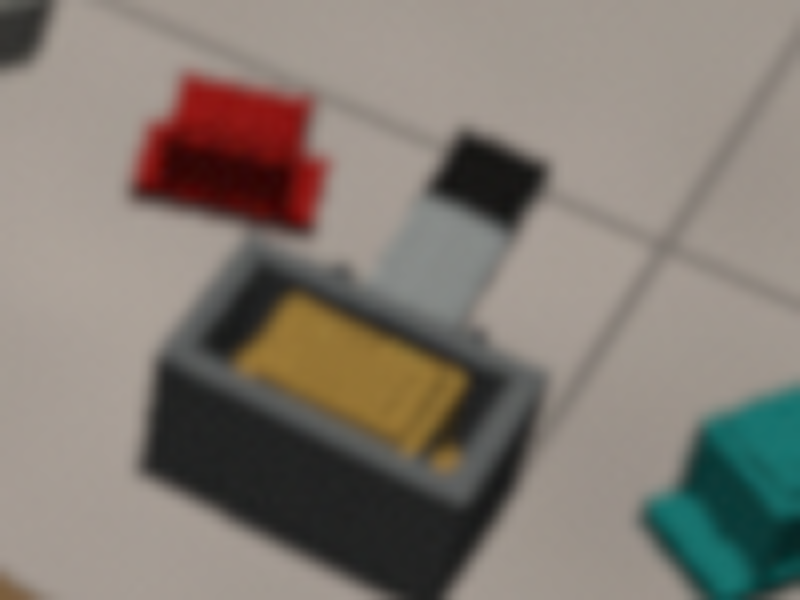

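View pics/a2.png

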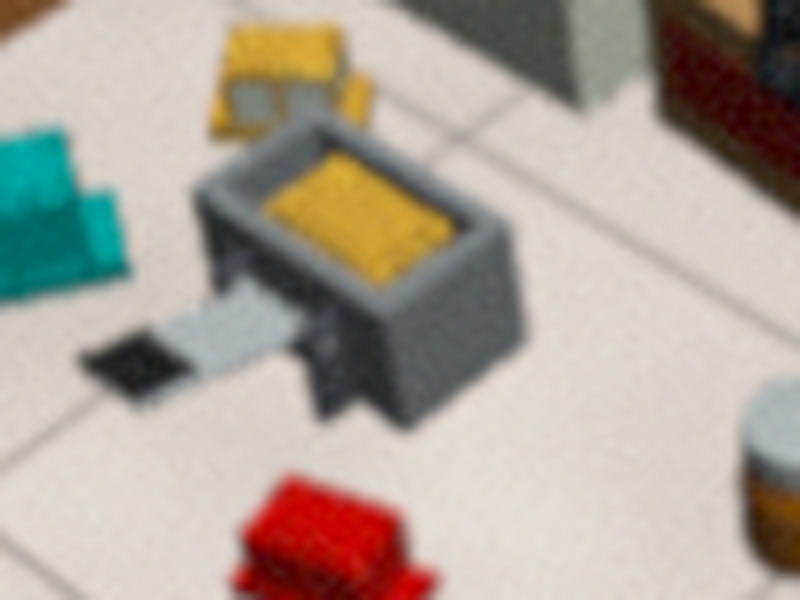

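View pics/a3.png

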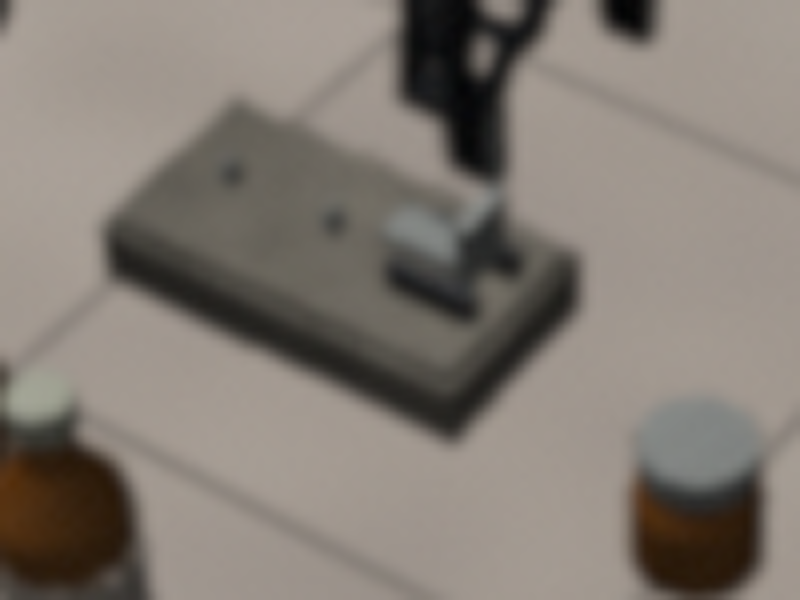

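View pics/a4.png

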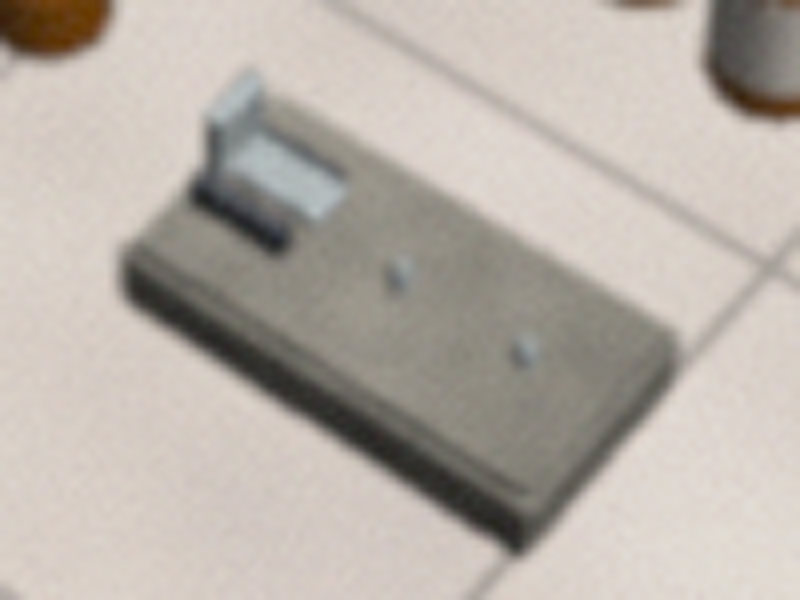

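Run:
```python
from h import *
def cp(a,u,v): return (np.array(a)+.5)/8+[u,v]-.5
def fit(ps): 
    ps=ps[:,:2]; print(np.round(ps,4).tolist(), 'ctr',ps.mean(0).round(4),'edges',np.linalg.norm(np.roll(ps,-1,0)-ps,axis=1).round(4)); 
    for i in range(4): 
        d=ps[(i+1)%4]-ps[i]; print('  ang',np.degrees(np.arctan2(d[1],d[0])).round(1))
print('well scene');fit(unproj('scene',cp([(258,240),(548,375),(458,500),(162,352)],360,195),.072))
print('well side');fit(unproj('side',cp([(315,115),(512,222),(400,308),(198,190)],205,145),.072))
print('pad');p=unproj('scene',cp([(490,175)],360,195),.068);print(p,unproj('side',cp([(138,365)],205,145),.068))
print('pegs',unproj('scene',cp([(233,172),(334,217)],245,160),.052),unproj('side',cp([(402,268),(525,348)],300,210),.052))
print('plinth scene');fit(unproj('scene',cp([(238,100),(578,258),(452,410),(108,232)],245,160),.04))
print('plinth side');fit(unproj('side',cp([(250,90),(680,340),(520,515),(125,255)],300,210),.04))
```

```text
well scene
[[0.5308, 0.2203], [0.5309, 0.3384], [0.6018, 0.3359], [0.6003, 0.2168]] ctr [0.566  0.2778] edges [0.1182 0.071  0.1192 0.0696]
  ang 90.0
  ang -2.0
  ang -90.7
  ang 177.1
well side
[[0.593, 0.33], [0.5996, 0.2135], [0.5336, 0.2123], [0.5281, 0.3329]] ctr [0.5636 0.2722] edges [0.1166 0.0659 0.1207 0.065 ]
  ang -86.8
  ang -179.0
  ang 92.6
  ang -2.6
pad
[[0.44668033 0.27760614 0.068     ]] [[0.4447926  0.27493678 0.068     ]]
pegs [[ 0.5615342  -0.21963547  0.052     ]
 [ 0.55976873 -0.16552691  0.052     ]] [[ 0.5506876  -0.17223252  0.052     ]
 [ 0.55036229 -0.228496    0.052     ]]
plinth scene
[[0.5127, -0.2574], [0.512, -0.0715], [0.615, -0.063], [0.6122, -0.2495]] ctr [ 0.563  -0.1603] edges [0.1859 0.1034 0.1866 0.0998]
  ang 90.2
  ang 4.7
  ang -90.9
  ang -175.5
plinth side
[[0.589, -0.0681], [0.5966, -0.2655], [0.4989, -0.2652], [0.4972, -0.0835]] ctr [ 0.5454 -0.1706] edges [0.1975 0.0977 0.1817 0.0931]
  ang -87.8
  ang 179.8
  ang 90.6
  ang 9.5
```

Call:
{"method": "play_rows", "body": {
  "commands": [-12,-25,-4,0,0,0,0,-12,-25,-4,0,0,0,0,-12,-25,-4,0,0,0,0,-12,-25,-4,0,0,0,0,-12,-25,-4,0,0,0,0,-12,-25,-4,0,0,0,0,-12,-25,-4,0,0,0,0,0,0,0,0,0,0,0]
}}

```text
time_s: 0.82
position: [0.5353, 0.1797, 0.2544]
tcp_rot: [-0.0, 1.0, -0.003, -0.005]
wrist_force: [0.7, 0.3, 0.0]
width: 0.0852
```

Run:
```python
from h import *
s=bot.read_state(); im=bot.camera('wrist'); cv2.imwrite('pics/w1.png',im[:,:,::-1]); print(s['position'],s['tcp_rot'],s['time_s'])
import pickle; pickle.dump(s,open('s1.pkl','wb'))
```

```text
[0.53530164 0.1796542  0.25442692] [-1.10762709e-04  9.99981765e-01 -3.41021754e-03 -4.98268163e-03] 0.8167
```

View pics/w1.png

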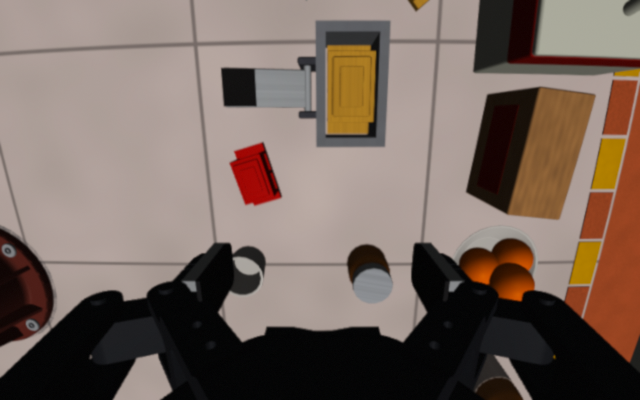

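Run:
```python
import cv2
from h import crop
s=cv2.imread('pics/w1.png'); crop(s,210,10,190,145,4,'w1c')
```

```text
(no output)
```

View pics/w1c.png

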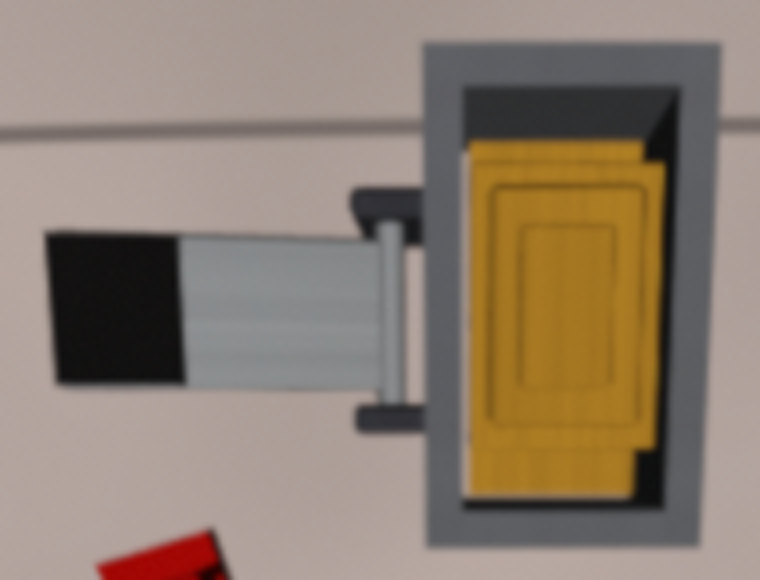

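Run:
```python
from h import *
import pickle; s=pickle.load(open('s1.pkl','rb'))
def cp(a,u=210,v=10,f=4): return (np.array(a)+.5)/f+[u,v]-.5
def fit(ps): 
    ps=ps[:,:2]; print(np.round(ps,4).tolist(), 'ctr',ps.mean(0).round(4),'edges',np.linalg.norm(np.roll(ps,-1,0)-ps,axis=1).round(4)); 
    for i in range(4): 
        d=ps[(i+1)%4]-ps[i]; print('  ang',np.degrees(np.arctan2(d[1],d[0])).round(1))
fit(unproj('wrist',cp([(424,43),(720,43),(698,547),(428,547)]),.072,s))
print('inner');fit(unproj('wrist',cp([(463,86),(681,86),(664,508),(463,508)]),.072,s))
print('pad');fit(unproj('wrist',cp([(46,233),(180,236),(186,385),(57,383)]),.068,s))
```

```text
[[0.5282, 0.3383], [0.601, 0.338], [0.6005, 0.2148], [0.5279, 0.2151]] ctr [0.5644 0.2766] edges [0.0727 0.1233 0.0726 0.1233]
  ang -0.2
  ang -90.2
  ang 179.7
  ang 89.8
inner
[[0.5378, 0.3285], [0.5917, 0.3282], [0.5909, 0.2251], [0.5373, 0.2254]] ctr [0.5644 0.2768] edges [0.0539 0.1031 0.0536 0.1031]
  ang -0.3
  ang -90.4
  ang 179.7
  ang 89.8
pad
[[0.4299, 0.2963], [0.4647, 0.2949], [0.4642, 0.2578], [0.4297, 0.2588]] ctr [0.4471 0.2769] edges [0.0349 0.0371 0.0345 0.0375]
  ang -2.2
  ang -90.8
  ang 178.3
  ang 89.8
```

Call:
{"method": "play_rows", "body": {
  "commands": [-13,-14,12,0,0.2,-0.1,255,-13,-14,18,0,0.2,-0.1,255,-13,-14,20,0,0.2,-0.1,255,-13,-14,20,0,0,-0.1,255,-13,-14,20,0,0,0,255,-12,-14,20,0,0,0,255,-10,-12,20,0,0,0,255,0,0,0,0,0,0,255]
}}

```text
time_s: 1.53
position: [0.4525, 0.2693, 0.1183]
tcp_rot: [0.004, 1.0, -0.003, 0.005]
wrist_force: [-1.1, -1.1, -1.0]
width: 0.0005
```

Run:
```python
from h import *
s=bot.read_state(); print(s['position'],s['tcp_rot'],s['time_s'],s['wrist_force'],s['width'])
im=bot.camera('side');crop(im[:,:,::-1],180,120,150,110,5,'d2')
```

```text
[0.45248617 0.26934799 0.11826107] [ 0.00412949  0.99997543 -0.0031843   0.00468436] 1.5333 [-1.06880003 -1.14755976 -0.95534649] 0.0004693348981813319
```

View pics/d2.png

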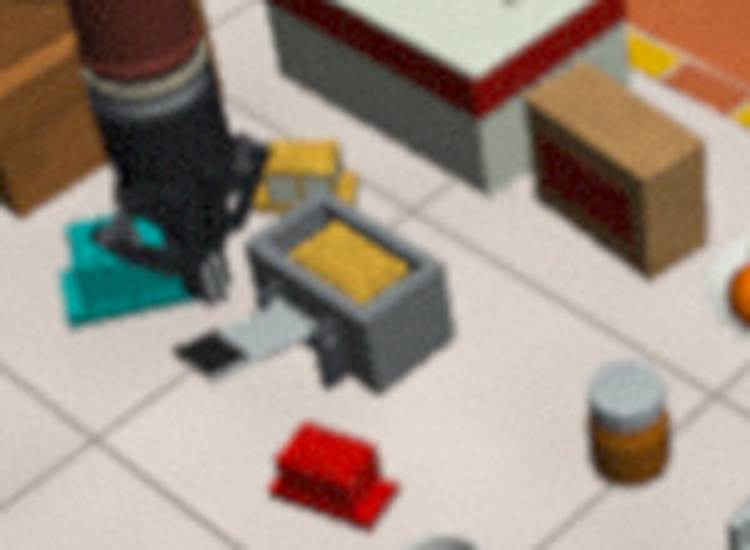

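The closed tip is above the pad (pad at crop (210,350)), so I'll press down.

Call:
{"method": "play_rows", "body": {
  "commands": [-3,-4,8,0,0,0,255,-3,-4,12,0,0,0,255,0,0,12,0,0,0,255,0,0,12,0,0,0,255,0,0,12,0,0,0,255,0,0,10,0,0,0,255,0,0,8,0,0,0,255,0,0,6,0,0,0,255]
}}

```text
time_s: 2.25
position: [0.4593, 0.2769, 0.0457]
tcp_rot: [0.001, 1.0, -0.007, 0.01]
wrist_force: [-7.5, -0.9, 15.4]
width: -0.0003
```

Call:
{"method": "play_rows", "body": {
  "commands": [-4,0,3,0,-0.5,-0.3,255,-4,0,3,0,-0.5,-0.3,255,-3,0,4,0,-0.3,0,255,-2,0,4,0,0,0,255,0,0,4,0,0,0,255,0,0,4,0,0,0,255,0,0,4,0,0,0,255,0,0,3,0,0,0,255]
}}

```text
time_s: 2.92
position: [0.4606, 0.277, 0.0347]
tcp_rot: [0.001, 1.0, -0.004, 0.004]
wrist_force: [-12.8, -3.4, 28.7]
width: 0.0002
```

Run:
```python
from h import *
s=bot.read_state(); print(s['position'],s['tcp_rot'],s['time_s'],s['wrist_force'],s['width'])
im=bot.camera('side');crop(im[:,:,::-1],180,120,150,110,5,'d3')
```

```text
[0.46057259 0.27698294 0.03471347] [ 0.0011423   0.99998382 -0.00376418  0.00410887] 2.9167 [-12.79813377  -3.44746701  28.69610989] 0.00017372900385989533
```

View pics/d3.png

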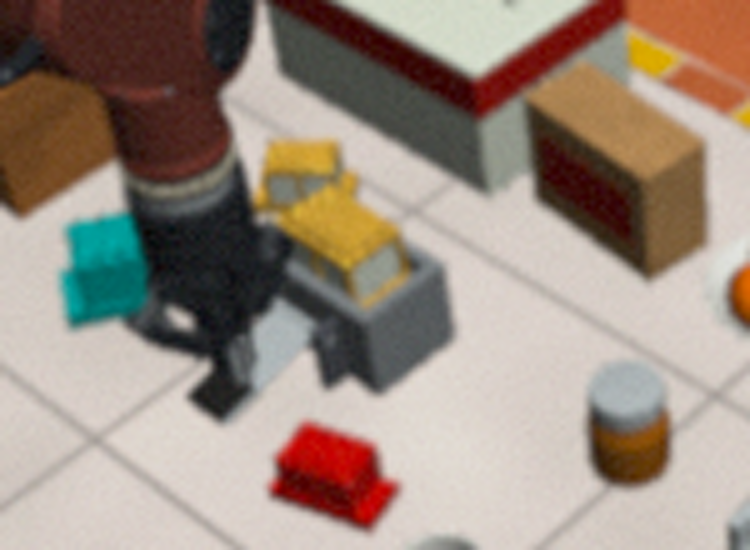

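Call:
{"method": "play_rows", "body": {
  "commands": [-2,0,-15,0,0,0,255,-2,0,-30,0,0,0,255,0,0,-40,0,0,0,255,5,5,-40,0,-0.2,-0.2,0,25,10,-40,0,-0.2,-0.2,0,25,15,-30,0,0,0,0,25,20,-20,0,0,0,0,20,20,0,0,0,0,0]
}}

```text
time_s: 3.63
position: [0.5558, 0.2059, 0.2529]
tcp_rot: [0.002, 1.0, 0.002, 0.001]
wrist_force: [0.6, 0.1, 1.0]
width: 0.0608
```

Run:
```python
from h import *
s=bot.read_state(); im=bot.camera('wrist'); print(s['position'],s['tcp_rot'],s['time_s'],s['wrist_force'],s['width'],np.abs(s['dq']).max())
crop(im[:,:,::-1],150,0,340,250,2.3,'w4')
import pickle; pickle.dump((s,im),open('s4.pkl','wb'))
```

```text
[0.55577062 0.2058527  0.252875  ] [0.00228224 0.99999553 0.00160114 0.00108351] 3.6333 [0.5722578  0.12170598 1.00736908] 0.06076100332231678 0.5216195667546694
```

View pics/w4.png

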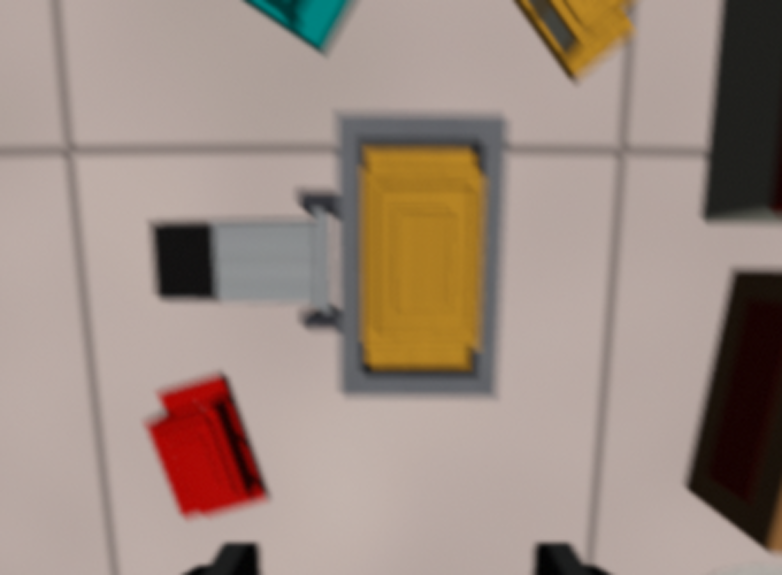

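Run:
```python
from h import *
import pickle; s,im=pickle.load(open('s4.pkl','rb'))
def cp(a,u=150,v=0,f=2.3): return (np.array(a)+.5)/f+[u,v]-.5
print(unproj('wrist',cp([(338,115),(505,115),(495,394),(344,394)]),.072,s))
p=unproj('wrist',cp([(420,147),(420,370)]),.057,s); print(p, p[0]-p[1])
p=unproj('wrist',cp([(361,180),(486,182),(479,345),(361,345)]),.099,s);print(p)
p=unproj('wrist',cp([(155,222),(213,222),(215,296),(160,297)]),.034,s);print(p,p.mean(0))
crop(im[:,:,::-1],290,40,90,140,5.5,'w4c')
```

```text
[[0.53048593 0.33613966 0.072     ]
 [0.60278231 0.33653061 0.072     ]
 [0.60302339 0.21400315 0.072     ]
 [0.5312703  0.21378221 0.072     ]]
[[0.56660801 0.32564039 0.057     ]
 [0.56778323 0.22317702 0.057     ]] [-0.00117522  0.10246336  0.        ]
[[0.54145951 0.30629216 0.099     ]
 [0.59205464 0.3057774  0.099     ]
 [0.59131956 0.23998725 0.099     ]
 [0.54086255 0.2398108  0.099     ]]
[[0.43488118 0.29434877 0.034     ]
 [0.46415323 0.29419362 0.034     ]
 [0.46299747 0.25786734 0.034     ]
 [0.43450955 0.25744289 0.034     ]] [0.44913536 0.27596315 0.034     ]
```

View pics/w4c.png

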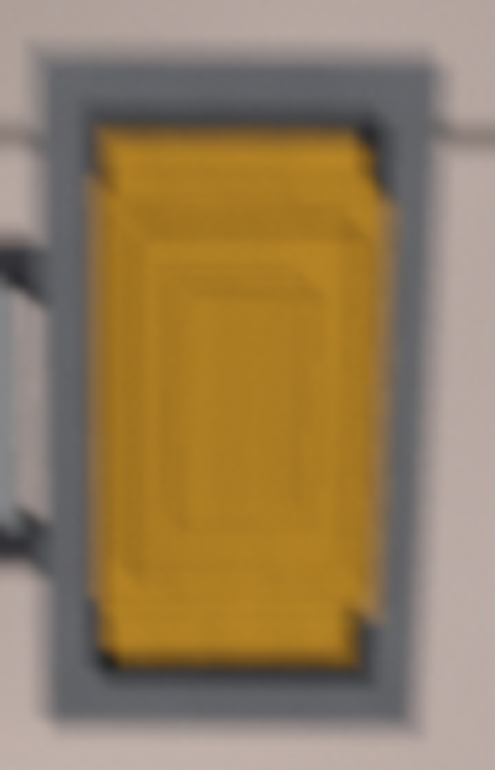

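Call:
{"method": "play_rows", "body": {
  "commands": [3,0,4,0,0,0,0,3,0,4,0,0,0,0,3,0,4,0,0,0,0,0,0,0,0,0,0,0,0,0,0,0,0,0,0,0,0,0,0,0,0,0,0,0,0,0,0,0,0,0,0,0,0,0,0,0]
}}

```text
time_s: 4.35
position: [0.5675, 0.2002, 0.2328]
tcp_rot: [0.005, 1.0, -0.001, -0.001]
wrist_force: [-0.2, 0.0, -0.0]
width: 0.0857
```

Run:
```python
from h import *
s=bot.read_state(); im=bot.camera('wrist'); print(s['position'],s['tcp_rot'],s['time_s'],s['wrist_force'],s['width'],np.abs(s['dq']).max())
crop(im[:,:,::-1],200,40,200,150,4,'w5')
import pickle; pickle.dump((s,im),open('s5.pkl','wb'))
```

```text
[0.56750193 0.2002197  0.23283579] [ 0.00496036  0.99998592 -0.0014652  -0.00118965] 4.35 [-0.16675565  0.0140325  -0.01568012] 0.08569737150770917 0.010325267764182777
```

View pics/w5.png

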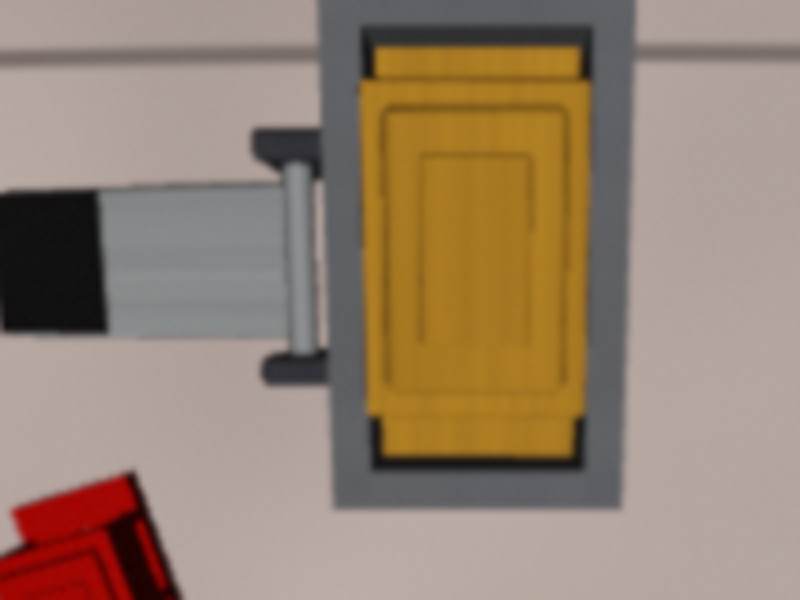

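Run:
```python
from h import *
import pickle; s,im=pickle.load(open('s5.pkl','rb'))
def cp(a,u=200,v=40,f=4): return (np.array(a)+.5)/f+[u,v]-.5
p=unproj('wrist',cp([(362,26),(591,26),(584,468),(373,468)]),.072,s);print('inner',p.round(4).tolist(),p.mean(0))
p=unproj('wrist',cp([(375,45),(580,45),(574,458),(382,458)]),.057,s);print('foot',p.round(4).tolist(),p.mean(0))
p=unproj('wrist',cp([(361,79),(592,79),(582,416),(369,416)]),.099,s);print('roof',p.round(4).tolist(),p.mean(0))
p=unproj('wrist',cp([(0,192),(98,190),(106,332),(5,332)]),.034,s);print('pad',p.round(4).tolist(),p.mean(0))
```

```text
inner [[0.5378, 0.3288, 0.072], [0.591, 0.3286, 0.072], [0.591, 0.2256, 0.072], [0.5377, 0.2258, 0.072]] [0.56437577 0.27720849 0.072     ]
foot [[0.5394, 0.3276, 0.057], [0.5895, 0.3274, 0.057], [0.5895, 0.2263, 0.057], [0.5386, 0.2264, 0.057]] [0.56425653 0.27690238 0.057     ]
roof [[0.54, 0.3127, 0.099], [0.5893, 0.3126, 0.099], [0.5883, 0.2411, 0.099], [0.5398, 0.2413, 0.099]] [0.56434671 0.27692909 0.099     ]
pad [[0.4345, 0.2963, 0.034], [0.4614, 0.2964, 0.034], [0.4606, 0.2589, 0.034], [0.4321, 0.2592, 0.034]] [0.4471388  0.27771179 0.034     ]
```

Call:
{"method": "play_rows", "body": {
  "commands": [-1,-10,10,0.2,0,-0.1,0,-1,-13,16,0.2,0,-0.1,0,-1,-13,16,0.1,0,0,0,0,-13,16,0,0,0,0,0,-13,16,0,0,0,0,0,-10,14,0,0,0,0,0,-3,8,0,0,0,0,0,0,0,0,0,0,0]
}}

```text
time_s: 5.07
position: [0.5635, 0.2834, 0.1318]
tcp_rot: [-0.002, 1.0, 0.001, 0.001]
wrist_force: [-0.9, 0.6, -0.4]
width: 0.0856
```

Call:
{"method": "play_rows", "body": {
  "commands": [0.5,3,8,0,0,0,0,0.3,3,10,0,0,0,0,0,1,10,0,0,0,0,0,0,8,0,0,0,0,0,0,6,0,0,0,0,0,0,3,0,0,0,0,0,0,0,0,0,0,0,0,0,0,0,0,0,0]
}}

```text
time_s: 5.73
position: [0.5658, 0.274, 0.0836]
tcp_rot: [-0.002, 1.0, -0.0, 0.002]
wrist_force: [0.3, -0.1, 0.9]
width: 0.0853
```

Call:
{"method": "play_rows", "body": {
  "commands": [-0.6,-1,2,0,-0.2,0,0,-0.6,-1,4,0.1,0,0,0,0,-0.3,4,0.1,0,0,0,0,0,2,0,0,0,0,0,0,0,0,0,0,0,0,0,0,0,0,0,0,0,0,0,0,0,0,0,0,0,0,0,0,0,0]
}}

```text
time_s: 6.4
position: [0.5659, 0.2773, 0.0724]
tcp_rot: [-0.004, 1.0, -0.0, 0.002]
wrist_force: [-0.8, 0.2, 0.1]
width: 0.0852
```

Run:
```python
from h import *
s=bot.read_state(); im=bot.camera('wrist'); print(s['position'],s['tcp_rot'],s['time_s'],s['wrist_force'],s['width'],np.abs(s['dq']).max())
cv2.imwrite('pics/w6.png',im[:,:,::-1])
im=bot.camera('side');crop(im[:,:,::-1],180,100,150,110,5,'d6')
```

```text
[0.56594154 0.27733537 0.07239021] [-4.30953562e-03  9.99988652e-01 -1.16752961e-04  2.02753349e-03] 6.4 [-0.82701992  0.2206797   0.10279581] 0.08520813640635287 0.0018259679537672238
```

View pics/w6.png

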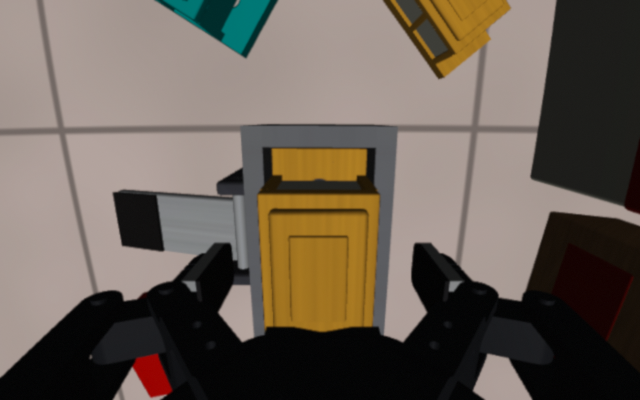

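View pics/d6.png

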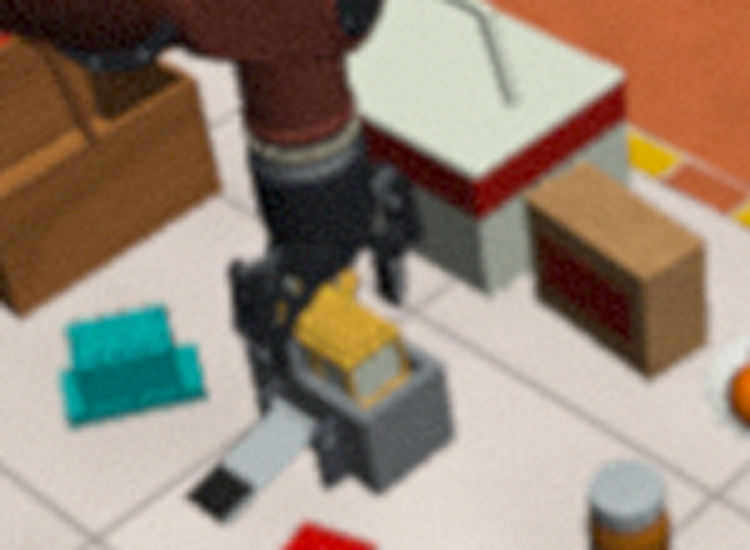

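Call:
{"method": "play_rows", "body": {
  "commands": [-0.8,0,1,-0.3,-0.2,0,0,-0.4,0,0,-0.1,0,0,255,0,0,0,0,0,0,255,0,0,0,0,0,0,255,0,0,0,0,0,0,255,0,0,0,0,0,0,255,0,0,0,0,0,0,255,0,0,0,0,0,0,255]
}}

```text
time_s: 7.17
position: [0.5648, 0.2774, 0.0718]
tcp_rot: [-0.0, 1.0, -0.0, 0.0]
wrist_force: [-1.0, 0.2, 0.1]
width: 0.049
```

Run:
```python
from h import *
s=bot.read_state(); im=bot.camera('wrist'); print(s['position'],s['tcp_rot'],s['time_s'],s['wrist_force'],s['wrist_torque'],s['width'],np.abs(s['dq']).max())
cv2.imwrite('pics/w7.png',im[:,:,::-1])
im=bot.camera('side');crop(im[:,:,::-1],180,100,150,110,5,'d7')
```

```text
[0.56476374 0.27743659 0.07181353] [-4.96461982e-04  9.99999804e-01 -9.31003259e-05  3.70084717e-04] 7.1667 [-0.96358046  0.19197885  0.12313296] [ 0.03972365 -0.00995221  0.03361388] 0.0490206310849491 0.0016499593822378036
```

View pics/d7.png

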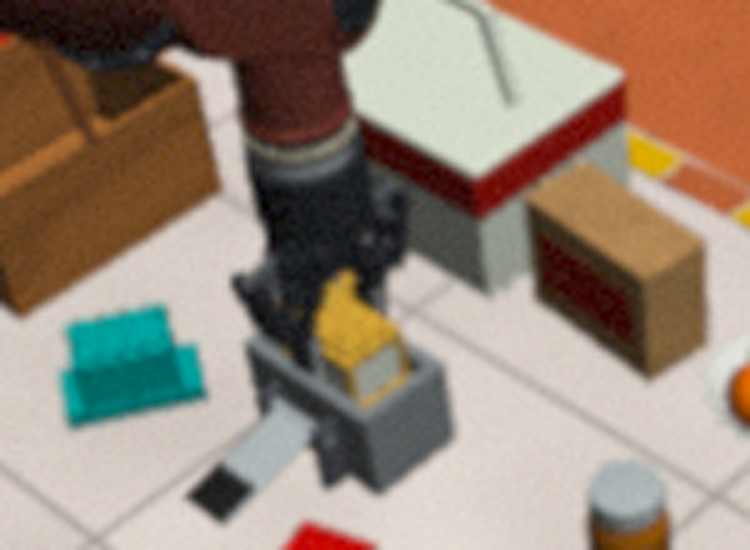

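View pics/w7.png

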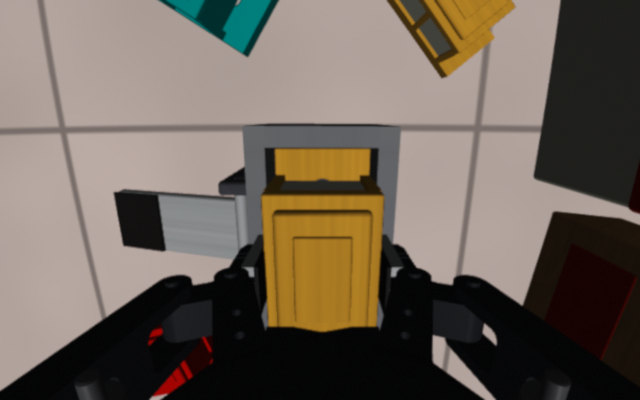

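Call:
{"method": "play_rows", "body": {
  "commands": [0,0,-5,0,0,0,255,0,0,-10,0,0,0,255,0,0,-15,0,0,0,255,0,0,-18,0,0,0,255,0,0,-20,0,0,0,255,0,0,-20,0,0,0,255,0,0,-15,0,0,0,255,0,0,0,0,0,0,255]
}}

```text
time_s: 7.93
position: [0.562, 0.2757, 0.18]
tcp_rot: [0.001, 1.0, -0.0, -0.003]
wrist_force: [0.8, -0.2, -2.9]
width: 0.0495
```

Run:
```python
from h import *
s=bot.read_state(); im=bot.camera('side'); print(s['position'],s['tcp_rot'],s['time_s'],s['wrist_force'],s['wrist_torque'],s['width'],np.abs(s['dq']).max())
crop(im[:,:,::-1],180,80,150,110,5,'d8')
```

```text
[0.5619961  0.27571206 0.18002364] [ 9.05368591e-04  9.99995770e-01 -3.43894874e-04 -2.74262068e-03] 7.9333 [ 0.83305591 -0.17281122 -2.88146975] [ 0.05409989 -0.04369356 -0.00239101] 0.04952572089390422 0.009856664310649103
```

View pics/d8.png

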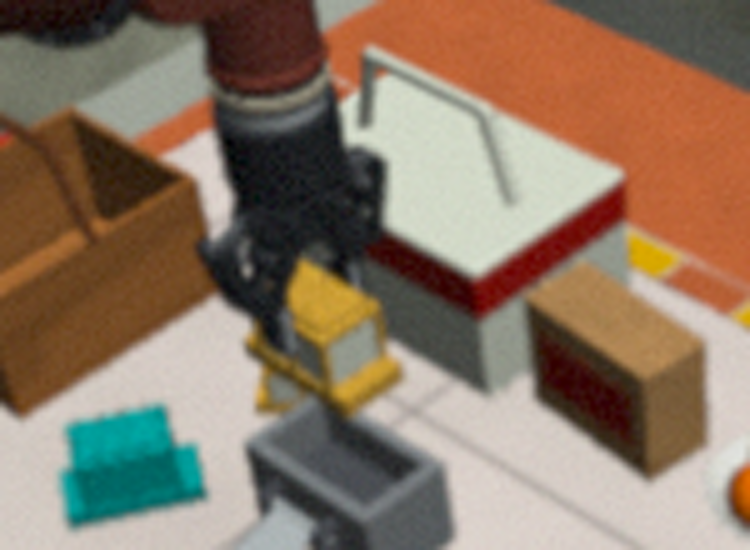

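Call:
{"method": "play_rows", "body": {
  "commands": [0,10,-10,0,0.1,0,255,0,25,-10,0,0.1,0,255,0,35,-10,0,0,0,255,0,40,-5,0,0,0,255,0,40,0,0,0,0,255,0,40,0,0,0,0,255,0,40,0,0,0,0,255,0,40,0,0,0,0,255]
}}

```text
time_s: 8.65
position: [0.5545, 0.0007, 0.2113]
tcp_rot: [0.001, 1.0, 0.008, -0.009]
wrist_force: [1.1, -0.6, -3.2]
width: 0.0493
```

Call:
{"method": "play_rows", "body": {
  "commands": [0,38,0,0,0.3,0.3,255,1,38,0,0,0.3,0.3,255,1,38,0,0,0.2,0.2,255,1,38,0,0,0,0,255,1,30,0,0,0,0,255,1,20,0,0,0,0,255,0,8,0,0,0,0,255,0,0,0,0,0,0,255]
}}

```text
time_s: 9.32
position: [0.5472, -0.2304, 0.2054]
tcp_rot: [0.001, 1.0, -0.005, -0.01]
wrist_force: [-0.9, 0.2, -3.2]
width: 0.0491
```

Call:
{"method": "play_rows", "body": {
  "commands": [0,0,0,0,0,0,255,0,0,0,0,0,0,255,0,0,0,0,0,0,255,0,0,0,0,0,0,255,0,0,0,0,0,0,255,0,0,0,0,0,0,255,0,0,0,0,0,0,255,0,0,0,0,0,0,255]
}}

```text
time_s: 9.98
position: [0.5457, -0.222, 0.2035]
tcp_rot: [-0.002, 1.0, -0.002, -0.013]
wrist_force: [0.0, -0.3, -3.1]
width: 0.0493
```

Run:
```python
from h import *
s=bot.read_state(); im=bot.camera('wrist'); print(s['position'],s['tcp_rot'],s['time_s'],s['wrist_force'],s['wrist_torque'],s['width'],np.abs(s['dq']).max())
import pickle; pickle.dump((s,im),open('s9.pkl','wb'))
cv2.imwrite('pics/w9.png',im[:,:,::-1])
im=bot.camera('side');crop(im[:,:,::-1],300,80,240,180,3,'d9')
```

```text
[ 0.54571735 -0.22199041  0.20353572] [-0.00211405  0.99991338 -0.00178184 -0.01286826] 9.9833 [ 0.04048294 -0.34012887 -3.08431862] [-0.0026866  -0.01635105 -0.00941135] 0.04932601778290855 0.010238844315344648
```

View pics/w9.png

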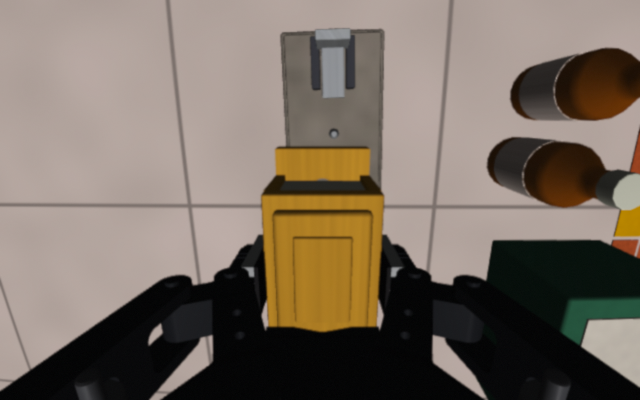

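View pics/d9.png

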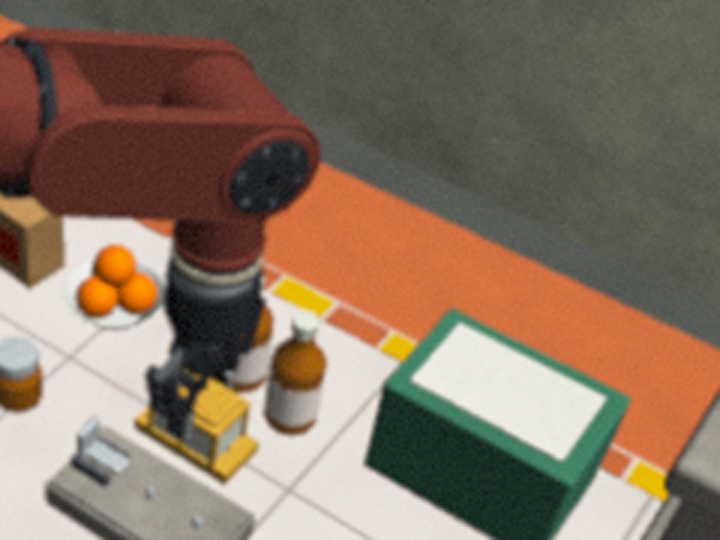

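Run:
```python
from h import *
im=cv2.imread('pics/w9.png'); crop(im,265,20,135,180,4.4,'w9c')
```

```text
(no output)
```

View pics/w9c.png

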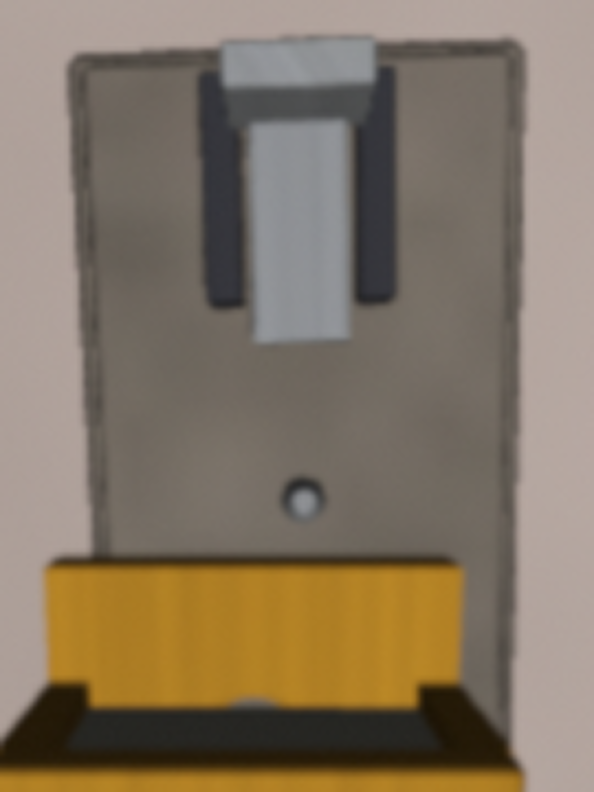

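Run:
```python
from h import *
import pickle; s,im=pickle.load(open('s9.pkl','rb'))
f=4.4
def cp(a,u=265,v=20): return (np.array(a)+.5)/f+[u,v]-.5
print('peg',unproj('wrist',cp([(304,500)]),.051,s), unproj('wrist',cp([(301,503)]),.046,s))
l=unproj('wrist',cp([(71,90),(93,500),(525,90),(516,500)]),.038,s);print('edges',l.round(4).tolist())
print('corners',unproj('wrist',cp([(70,60),(525,44)]),.038,s).round(4).tolist())
print('tab top',unproj('wrist',cp([(222,40),(375,40),(376,84),(222,90)]),.0905,s).round(4).tolist())
print('bolt',unproj('wrist',cp([(252,345),(352,340)]),.06,s).round(4).tolist())
T=np.linalg.inv(tcp(s))
def tool(uv,zt): # intersect ray with tool plane z=zt (tool frame)
    c=bot.calibration('wrist');H=c['hand_eye'];x=cv2.undistortPoints(np.array(uv,float).reshape(-1,1,2),K(c),D(c)).reshape(-1,2)
    d=np.c_[x,np.ones(len(x))]@H[:3,:3].T;o=H[:3,3];return (o+d*((zt-o[2])/d[:,2])[:,None])
print('foot top far edge tool',tool(cp([(47,566),(463,566)]),.015).round(4).tolist())
print('foot',tool(cp([(47,566),(463,566)]),.029).round(4).tolist())
print('roof edge',tool(cp([(0,770),(523,770)]),-.027).round(4).tolist())
print('bottles caps',unproj('wrist',[(626,190)],.15,s))
```

```text
peg [[ 0.55321748 -0.17072731  0.051     ]] [[ 0.55261539 -0.17160379  0.046     ]]
edges [[0.5027, -0.084, 0.038], [0.5048, -0.1712, 0.038], [0.6003, -0.0848, 0.038], [0.6019, -0.1713, 0.038]]
corners [[0.5027, -0.078, 0.038], [0.5999, -0.0757, 0.038]]
tab top [[0.5378, -0.0887, 0.0905], [0.5648, -0.0889, 0.0905], [0.5651, -0.0962, 0.0905], [0.5377, -0.0969, 0.0905]]
bolt [[0.5421, -0.1387, 0.06], [0.5629, -0.1378, 0.06]]
foot top far edge tool [[-0.0245, -0.0496, 0.015], [0.0249, -0.0496, 0.015]]
foot [[-0.0267, -0.0482, 0.029], [0.0271, -0.0482, 0.029]]
roof edge [[-0.023, -0.0353, -0.027], [0.0244, -0.0353, -0.027]]
bottles caps [[ 0.75368456 -0.20303246  0.15      ]]
```

Call:
{"method": "play_rows", "body": {
  "commands": [1,3,7,-0.1,0.4,-0.4,255,1,3,9,-0.1,0.4,-0.4,255,1,3,9,0,0.3,-0.3,255,1,3,9,0,0.2,-0.2,255,1,3,9,0,0,0,255,1,3,9,0,0,0,255,0,1,5,0,0,0,255,0,0,0,0,0,0,255]
}}

```text
time_s: 10.75
position: [0.5508, -0.2436, 0.1385]
tcp_rot: [-0.001, 1.0, 0.01, -0.002]
wrist_force: [-0.6, 0.3, -3.2]
width: 0.0492
```

Call:
{"method": "play_rows", "body": {
  "commands": [0,0,0,0,0,0,255,0,0,0,0,0,0,255,0,0,0,0,0,0,255,0,0,0,0,0,0,255,0,0,0,0,0,0,255,0,0,0,0,0,0,255,0,0,0,0,0,0,255,0,0,0,0,0,0,255]
}}

```text
time_s: 11.42
position: [0.552, -0.2439, 0.1401]
tcp_rot: [-0.0, 1.0, 0.01, -0.0]
wrist_force: [0.0, 0.4, -2.6]
width: 0.0493
```

Run:
```python
from h import *
s=bot.read_state(); im=bot.camera('wrist'); print(s['position'],s['tcp_rot'],s['time_s'],s['wrist_force'],s['wrist_torque'],s['width'],np.abs(s['dq']).max())
import pickle; pickle.dump((s,im),open('s10.pkl','wb'))
crop(im[:,:,::-1],250,0,180,200,3,'w10')
```

```text
[ 0.55204391 -0.24387715  0.14012935] [-2.03585075e-04  9.99947506e-01  1.02392552e-02 -3.18509742e-04] 11.4167 [ 0.00474525  0.392834   -2.64629729] [-0.02193111 -0.0031371  -0.03638733] 0.04929655818586792 0.005285607058242343
```

View pics/w10.png

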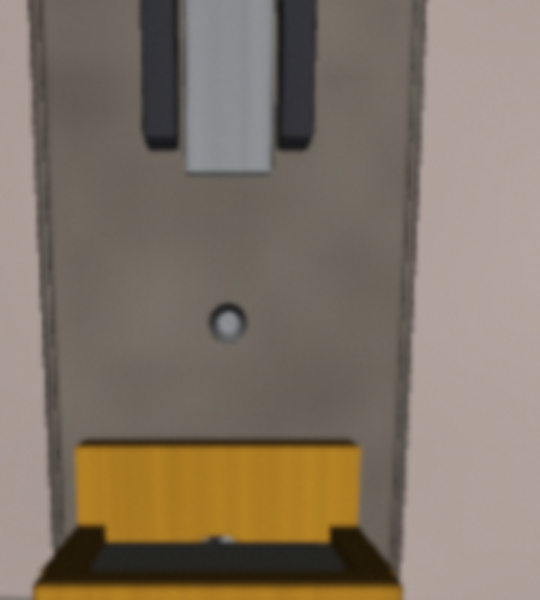

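Run:
```python
from h import *
import pickle; s,im=pickle.load(open('s10.pkl','rb'))
f=3
def cp(a,u=250,v=0): return (np.array(a)+.5)/f+[u,v]-.5
print('peg top',unproj('wrist',cp([(229,324)]),.052,s),'base', unproj('wrist',cp([(227,323)]),.046,s))
l=unproj('wrist',cp([(30,10),(52,450),(426,10),(400,450)]),.038,s);print('edges out',l.round(4).tolist())
for a,b in((0,1),(2,3)): d=l[a]-l[b]; print(np.degrees(np.arctan2(-d[0],d[1])))
l=unproj('wrist',cp([(45,60),(60,400),(418,60),(398,400)]),.040,s);print('edges in',l.round(4).tolist())
l=unproj('wrist',cp([(183,10),(187,165),(277,10),(272,165)]),.06,s);print('bolt',l.round(4).tolist())
for a,b in((0,1),(2,3)): d=l[a]-l[b]; print(np.degrees(np.arctan2(-d[0],d[1])))
T=tcp(s); print('tool yaw',np.degrees(np.arctan2(T[1,0],T[0,0])))
```

```text
peg top [[ 0.55336167 -0.17143116  0.052     ]] base [[ 0.55292117 -0.17099711  0.046     ]]
edges out [[0.5032, -0.0974, 0.038], [0.5064, -0.2047, 0.038], [0.6, -0.0953, 0.038], [0.6006, -0.2028, 0.038]]
1.7149551604762348
0.3673239398157564
edges in [[0.507, -0.1092, 0.04], [0.5092, -0.1913, 0.04], [0.5983, -0.1073, 0.04], [0.5988, -0.1894, 0.04]]
bolt [[0.5415, -0.1043, 0.06], [0.5428, -0.1366, 0.06], [0.5623, -0.1038, 0.06], [0.5623, -0.1362, 0.06]]
2.3568817165625435
-0.06910116670435466
tool yaw 1.1733603005296822
```

Call:
{"method": "play_rows", "body": {
  "commands": [0,-5,3,0,0,0,255,0.3,-7,5,0,0,0,255,0.3,-7,6,0,0,0,255,0,-7,6,0,0,0,255,0,-7,5,0,0,0,255,0,-4,3,0,0,0,255,0,0,0,0,0,0,255,0,0,0,0,0,0,255]
}}

```text
time_s: 12.13
position: [0.5507, -0.201, 0.1078]
tcp_rot: [-0.001, 1.0, 0.011, -0.002]
wrist_force: [0.7, -0.7, -3.9]
width: 0.0496
```

```bash
cat > st.py <<'E'
from h import *
import sys
s=bot.read_state(); T=tcp(s); tgt=np.array([float(a) for a in sys.argv[1:4]])
d=T[:3,:3].T@(tgt-T[:3,3])*1000
Rw=R.from_euler('z',float(sys.argv[4]),degrees=True).as_matrix()@np.diag([1,-1,-1])
print('t',s['time_s'],'pos',s['position'].round(4),'need tool mm',d.round(1),'rot deg',np.degrees(R.from_matrix(T[:3,:3].T@Rw).as_rotvec()).round(2),'F',s['wrist_force'].round(1),'M',s['wrist_torque'].round(3),s['width'].round(4),'dq',np.abs(s['dq']).max().round(4))
E
python3 st.py .5534 -.1990 .069 1.1
```

```text
Traceback (most recent call last):
  File "st.py", line 6, in <module>
    print('t',s['time_s'],'pos',s['position'].round(4),'need tool mm',d.round(1),'rot deg',np.degrees(R.from_matrix(T[:3,:3].T@Rw).as_rotvec()).round(2),'F',s['wrist_force'].round(1),'M',s['wrist_torque'].round(3),s['width'].round(4),'dq',np.abs(s['dq']).max().round(4))
                                                                                                                                                                                                                      ^^^^^^^^^^^^^^^^
AttributeError: 'float' object has no attribute 'round'
```

```bash
sed -i "s/s\['width'\].round(4)/round(s['width'],4)/" st.py; python3 st.py .5534 -.1990 .069 1.1
```

```text
t 12.1333 pos [ 0.5507 -0.201   0.1078] need tool mm [ 2.8 -1.8 38.8] rot deg [-0.13  0.18  0.15] F [ 0.7 -0.7 -3.9] M [-0.008 -0.108  0.023] 0.0496 dq 0.0152
```

Call:
{"method": "play_rows", "body": {
  "commands": [1,-0.7,3,-0.1,0.1,0.1,255,1,-0.6,4,0,0.1,0,255,0.5,0,4,0,0,0,255,0,0,4,0,0,0,255,0,0,2,0,0,0,255,0,0,0,0,0,0,255,0,0,0,0,0,0,255,0,0,0,0,0,0,255]
}}

```text
time_s: 12.8
position: [0.5542, -0.201, 0.0895]
tcp_rot: [0.001, 1.0, 0.009, 0.001]
wrist_force: [-0.5, -0.1, -3.3]
width: 0.0487
```

```bash
python3 st.py .5534 -.1990 .069 1.1
python3 - <<'E'
from h import *
im=bot.camera('side');crop(im[:,:,::-1],280,160,130,100,6,'d11')
im=bot.camera('scene');crop(im[:,:,::-1],240,120,130,100,6,'s11')
E
```

```text
t 12.8 pos [ 0.5542 -0.201   0.0895] need tool mm [-0.8 -2.1 20.5] rot deg [ 0.06 -0.12 -0.03] F [-0.5 -0.1 -3.3] M [-0.023 -0.007  0.026] 0.0487 dq 0.0027
```

View pics/d11.png

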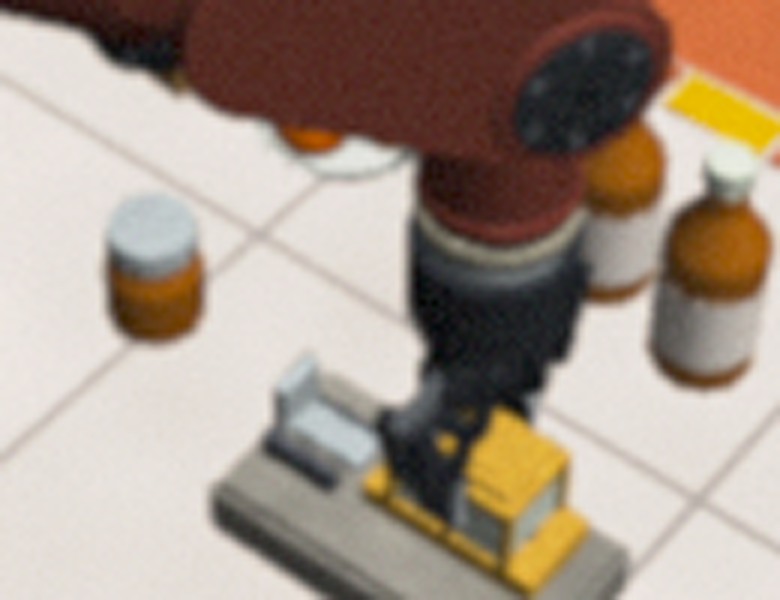

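View pics/s11.png

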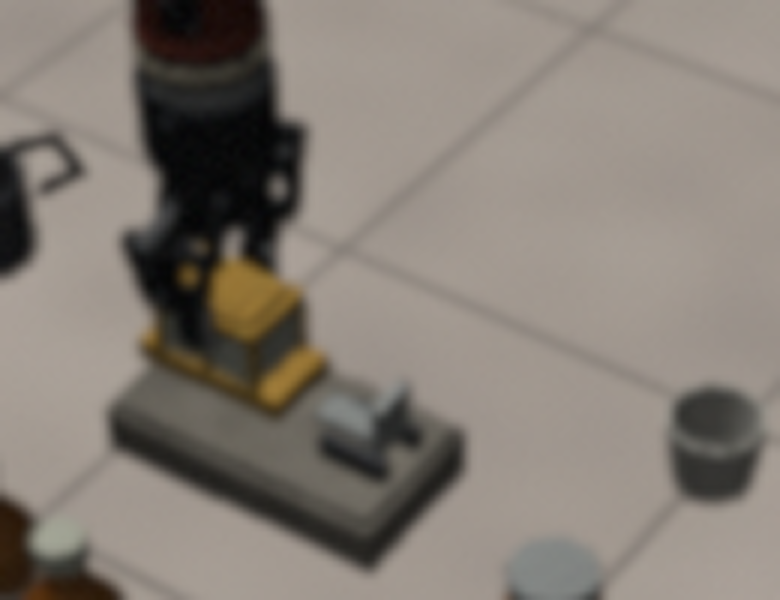

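Call:
{"method": "play_rows", "body": {
  "commands": [-0.5,-1,0,0,-0.1,0,255,0,-0.7,0,0,0,0,255,0,-0.4,0,0,0,0,255,0,0,0,0,0,0,255,0,0,0,0,0,0,255,0,0,0,0,0,0,255,0,0,0,0,0,0,255,0,0,0,0,0,0,255]
}}

```text
time_s: 13.57
position: [0.5543, -0.1989, 0.0907]
tcp_rot: [0.001, 1.0, 0.009, 0.001]
wrist_force: [-1.3, -0.1, -3.4]
width: 0.0489
```

```bash
python3 st.py .5534 -.1990 .069 1.1
```

```text
t 13.5667 pos [ 0.5543 -0.1989  0.0907] need tool mm [-1.   0.  21.7] rot deg [ 0.12 -0.12 -0.02] F [-1.3 -0.1 -3.4] M [0.062 0.02  0.036] 0.0489 dq 0.0023
```

Call:
{"method": "play_rows", "body": {
  "commands": [-0.6,0,1,0,-0.1,0,255,-0.6,0,2,0,0,0,255,0,0,2,0,0,0,255,0,0,2,0,0,0,255,0,0,2,0,0,0,255,0,0,1,0,0,0,255,0,0,0,0,0,0,255,0,0,0,0,0,0,255]
}}

```text
time_s: 14.23
position: [0.5527, -0.1989, 0.0791]
tcp_rot: [0.001, 1.0, 0.009, -0.0]
wrist_force: [-0.1, 0.4, -3.5]
width: 0.0496
```

```bash
python3 st.py .5534 -.1990 .069 1.1
```

```text
t 14.2333 pos [ 0.5527 -0.1989  0.0791] need tool mm [ 0.7  0.1 10.1] rot deg [ 0.09  0.04 -0.02] F [-0.1  0.4 -3.5] M [-0.038 -0.002 -0.01 ] 0.0496 dq 0.0036
```

Pegs are probably just entering with no contact force. I'll continue down.

Call:
{"method": "play_rows", "body": {
  "commands": [0.4,0,1,0,0,0,255,0.2,0,1.5,0,0,0,255,0,0,1.5,0,0,0,255,0,0,1.5,0,0,0,255,0,0,1,0,0,0,255,0,0,0,0,0,0,255,0,0,0,0,0,0,255,0,0,0,0,0,0,255]
}}

```text
time_s: 14.9
position: [0.5535, -0.199, 0.072]
tcp_rot: [0.001, 1.0, 0.009, -0.0]
wrist_force: [0.1, 0.4, -3.8]
width: 0.049
```

```bash
python3 st.py .5534 -.1990 .069 1.1
```

```text
t 14.9 pos [ 0.5535 -0.199   0.072 ] need tool mm [-0.1  0.   3. ] rot deg [ 0.1   0.02 -0.02] F [ 0.1  0.4 -3.8] M [-0.007  0.009  0.062] 0.049 dq 0.0022
```

Call:
{"method": "play_rows", "body": {
  "commands": [0,0,1,0,0,0,255,0,0,1,0,0,0,255,0,0,1,0,0,0,255,0,0,1,0,0,0,255,0,0,0,0,0,0,255,0,0,0,0,0,0,255,0,0,0,0,0,0,255,0,0,0,0,0,0,255]
}}

```text
time_s: 15.57
position: [0.5542, -0.1993, 0.0694]
tcp_rot: [0.001, 1.0, 0.009, 0.0]
wrist_force: [-0.6, 0.4, -0.2]
width: 0.0494
```

```bash
python3 st.py .5534 -.1990 .069 1.1
```

```text
t 15.5667 pos [ 0.5542 -0.1993  0.0694] need tool mm [-0.8 -0.3  0.4] rot deg [ 0.14 -0.05 -0.02] F [-0.6  0.4 -0.2] M [ 0.06   0.099 -0.046] 0.0494 dq 0.0013
```

Call:
{"method": "play_rows", "body": {
  "commands": [0,0,1,0,0,0,255,0,0,1,0,0,0,255,0,0,1,0,0,0,255,0,0,1,0,0,0,255,0,0,1,0,0,0,255,0,0,0,0,0,0,255,0,0,0,0,0,0,255,0,0,0,0,0,0,255]
}}

```text
time_s: 16.23
position: [0.5543, -0.1994, 0.0693]
tcp_rot: [0.001, 1.0, 0.01, -0.0]
wrist_force: [-2.7, 0.3, 1.3]
width: 0.0491
```

```bash
python3 st.py .5534 -.1990 .069 1.1;python3 - <<'E'
from h import *
im=bot.camera('side');crop(im[:,:,::-1],300,190,100,75,8,'d12')
im=bot.camera('scene');crop(im[:,:,::-1],245,140,100,75,8,'s12')
E
```

```text
t 16.2333 pos [ 0.5543 -0.1994  0.0693] need tool mm [-0.9 -0.4  0.3] rot deg [ 0.08  0.06 -0.  ] F [-2.7  0.3  1.3] M [0.249 0.327 0.021] 0.0491 dq 0.0021
```

View pics/d12.png

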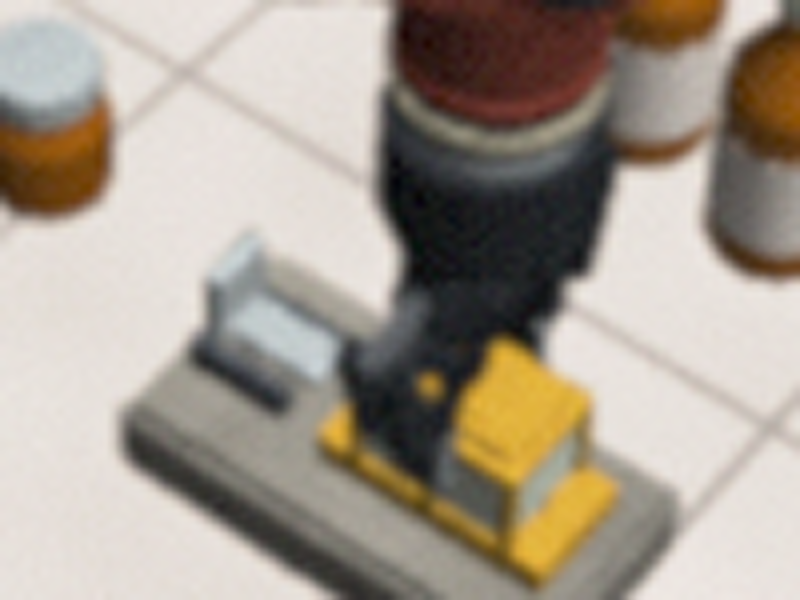

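View pics/s12.png

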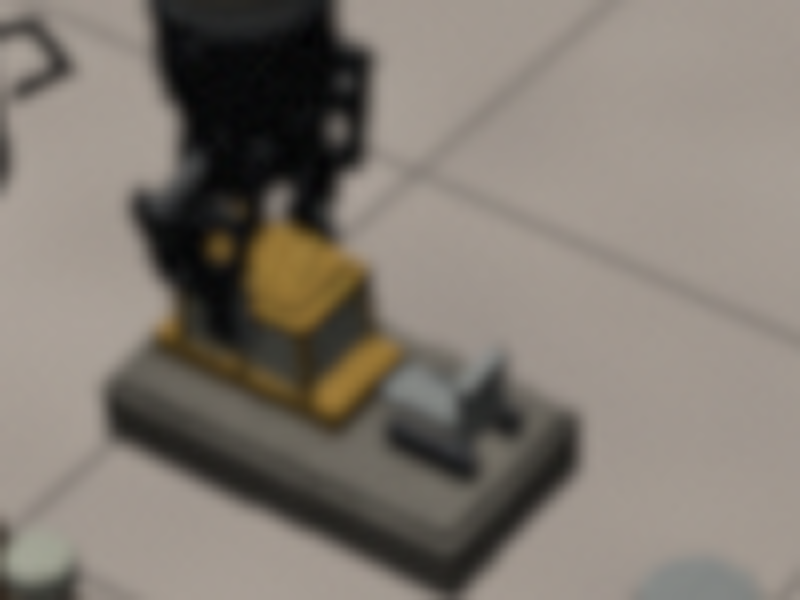

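Call:
{"method": "play_rows", "body": {
  "commands": [-0.4,0,2,0,0,0,255,-0.4,0,3,0,0,0,255,0,0,4,0,0,0,255,0,0,4,0,0,0,255,0,0,4,0,0,0,255,0,0,4,0,0,0,255,0,0,4,0,0,0,255,0,0,4,0,0,0,255]
}}

```text
time_s: 17.0
position: [0.5547, -0.1993, 0.0694]
tcp_rot: [-0.001, 1.0, 0.01, -0.006]
wrist_force: [-10.0, 5.4, 20.2]
width: 0.049
```

```bash
python3 st.py .5534 -.1990 .069 1.1
```

```text
t 17.0 pos [ 0.5547 -0.1993  0.0694] need tool mm [-1.3 -0.4  0.4] rot deg [-0.17  0.7   0.04] F [-10.    5.4  20.2] M [ 0.63   1.597 -0.08 ] 0.049 dq 0.0254
```

Call:
{"method": "play_rows", "body": {
  "commands": [0,0,-1,0,0.3,0,255,0,0,0,0,0.2,0,255,0,0,0,0,0,0,255,0,0,0,0,0,0,0,0,0,0,0,0,0,0,0,0,0,0,0,0,0,0,0,0,0,0,0,0,0,0,0,0,0,0,0]
}}

```text
time_s: 17.67
position: [0.5571, -0.2005, 0.0708]
tcp_rot: [0.0, 1.0, 0.01, 0.002]
wrist_force: [-0.0, -0.5, -0.5]
width: 0.0854
```

```bash
python3 st.py .5534 -.1990 .069 1.1
```

```text
t 17.6667 pos [ 0.5571 -0.2005  0.0708] need tool mm [-3.7 -1.6  1.8] rot deg [ 0.02 -0.18  0.02] F [-0.  -0.5 -0.5] M [-0.007 -0.015  0.02 ] 0.0854 dq 0.0083
```

Call:
{"method": "play_rows", "body": {
  "commands": [0,0,-6,0,0,0,0,0,0,-10,0,0,0,0,0,0,-16,0,0,0,0,0,0,-20,0,0,0,0,0,5,-25,0,0,0,0,0,5,-25,0,0,0,0,0,5,-20,0,0,0,0,0,0,0,0,0,0,0]
}}

```text
time_s: 18.33
position: [0.5571, -0.2158, 0.2022]
tcp_rot: [0.0, 1.0, 0.01, 0.002]
wrist_force: [1.1, -0.8, 1.0]
width: 0.085
```

Call:
{"method": "play_rows", "body": {
  "commands": [0,0,0,0,0,0,0,0,0,0,0,0,0,0,0,0,0,0,0,0,0,0,0,0,0,0,0,0,0,0,0,0,0,0,0,0,0,0,0,0,0,0,0,0,0,0,0,0,0,0,0,0,0,0,0,0]
}}

```text
time_s: 19.0
position: [0.5545, -0.2133, 0.1977]
tcp_rot: [-0.002, 1.0, 0.01, -0.001]
wrist_force: [-0.6, -0.1, 0.4]
width: 0.0857
```

```bash
python3 st.py .5534 -.06 .15 1.1;python3 - <<'E'
from h import *
import pickle
s=bot.read_state(); im=bot.camera('wrist');pickle.dump((s,im),open('s13.pkl','wb'));crop(im[:,:,::-1],230,60,190,200,3,'w13')
im=bot.camera('side');crop(im[:,:,::-1],300,190,100,75,8,'d13')
E
```

```text
t 19.0 pos [ 0.5545 -0.2133  0.1977] need tool mm [   2.2 -153.2   48.2] rot deg [-0.19  0.16  0.09] F [-0.6 -0.1  0.4] M [-0.029 -0.076 -0.029] 0.0857 dq 0.0109
```

View pics/d13.png

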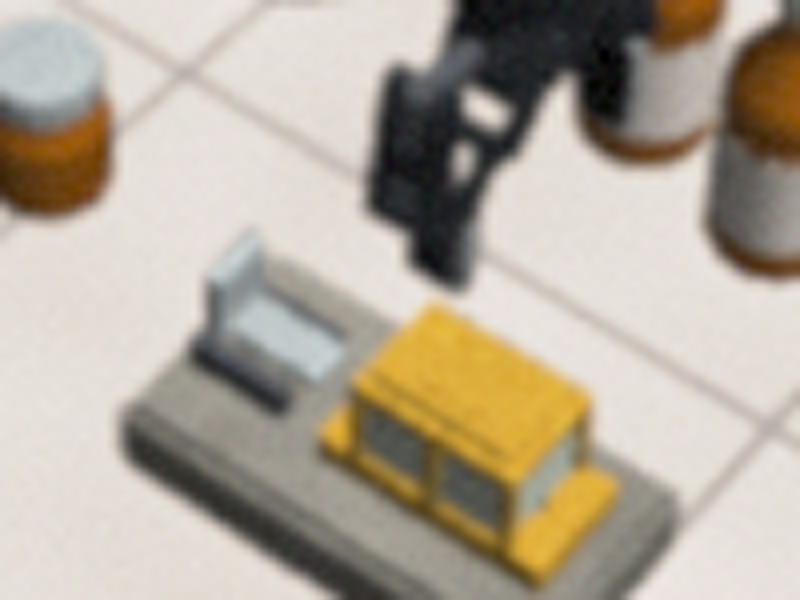

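View pics/w13.png

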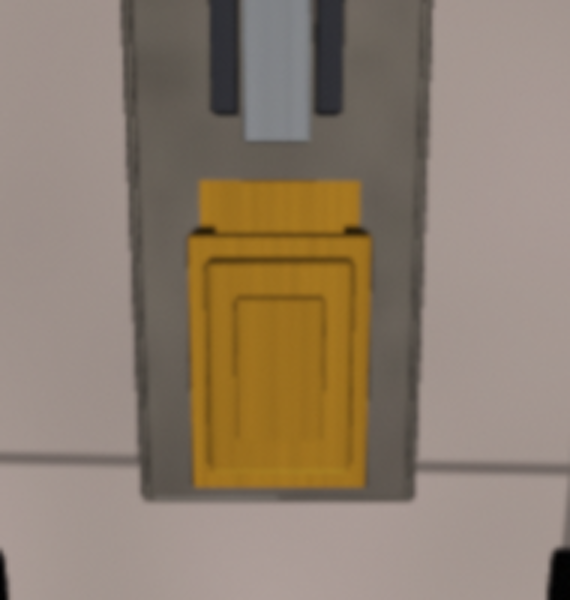

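Run:
```python
from h import *
s={'position':np.array([.62437,.00008,.23025]),'tcp_rot':np.array([-1e-4,.99999957,-2e-5,-9.26e-4])}
print('jar',unproj('wrist',[(294,138)],.07,s),'cup',unproj('wrist',[(143,137)],.048,s))
print('tab0',unproj('wrist',[(256,262)],.0905,s))
```

```text
jar [[0.59612279 0.04576062 0.07      ]] cup [[0.42999112 0.0464046  0.048     ]]
tab0 [[ 0.55539927 -0.07949736  0.0905    ]]
```

Call:
{"method": "play_rows", "body": {
  "commands": [0,-10,0,-0.1,0.1,0,255,0,-20,0,-0.1,0.1,0,255,0,-25,2,0,0,0,255,0,-30,4,0,0,0,255,0,-30,6,0,0,0,255,0,-25,8,0,0,0,255,0,-12,8,0,0,0,255,0,0,5,0,0,0,255]
}}

```text
time_s: 19.77
position: [0.5531, -0.0541, 0.1662]
tcp_rot: [0.001, 1.0, 0.008, 0.004]
wrist_force: [0.1, 0.4, -0.4]
width: -0.0001
```

Call:
{"method": "play_rows", "body": {
  "commands": [0,0,0,0,0,0,255,0,0,0,0,0,0,255,0,0,0,0,0,0,255,0,0,0,0,0,0,255,0,0,0,0,0,0,255,0,0,0,0,0,0,255,0,0,0,0,0,0,255,0,0,0,0,0,0,255]
}}

```text
time_s: 20.43
position: [0.5538, -0.0596, 0.1663]
tcp_rot: [0.002, 1.0, 0.006, 0.004]
wrist_force: [0.9, -0.4, -0.2]
width: -0.0001
```

```bash
python3 st.py .5513 -.058 .077 1.1
```

```text
t 20.4333 pos [ 0.5538 -0.0596  0.1663] need tool mm [-3.2 -2.  89.2] rot deg [ 0.27 -0.49 -0.43] F [ 0.9 -0.4 -0.2] M [-0.013 -0.006 -0.027] -0.0001 dq 0.0096
```

Call:
{"method": "play_rows", "body": {
  "commands": [-1,-0.5,8,0.1,-0.2,-0.2,255,-1,-0.5,13,0.1,-0.2,-0.1,255,-0.5,0,15,0,0,0,255,0,0,15,0,0,0,255,0,0,14,0,0,0,255,0,0,10,0,0,0,255,0,0,6,0,0,0,255,0,0,0,0,0,0,255]
}}

```text
time_s: 21.1
position: [0.55, -0.0587, 0.0767]
tcp_rot: [0.0, 1.0, 0.009, -0.001]
wrist_force: [0.5, -0.3, -0.1]
width: 0.0001
```

```bash
python3 st.py .5513 -.058 .077 1.1;python3 - <<'E'
from h import *
im=bot.camera('side');crop(im[:,:,::-1],290,180,100,75,8,'d14')
E
```

```text
t 21.1 pos [ 0.55   -0.0587  0.0767] need tool mm [ 1.3 -0.7 -0.3] rot deg [ 0.01  0.06 -0.11] F [ 0.5 -0.3 -0.1] M [ 0.015 -0.02  -0.01 ] 0.0001 dq 0.0109
```

View pics/d14.png

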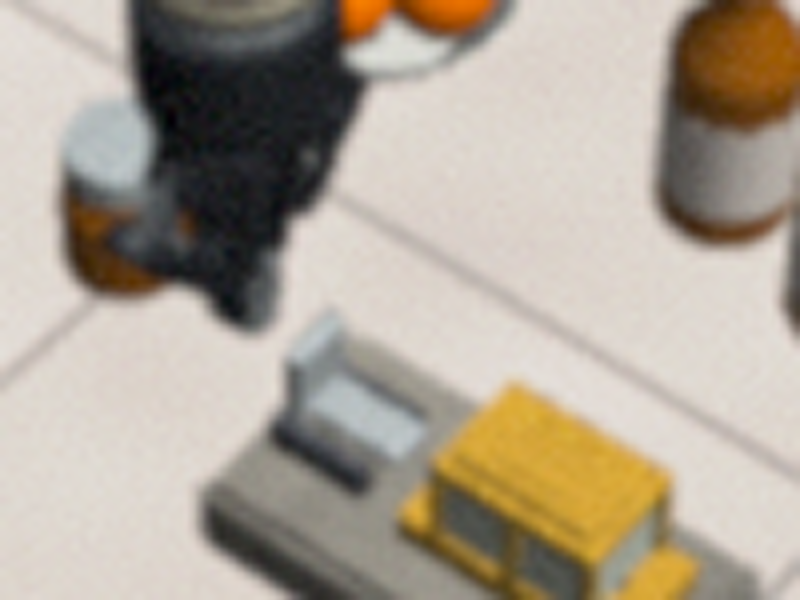

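Tip is beside the tab's outer face, at the right height. I'll push toward -y (tool +y).

Call:
{"method": "play_rows", "body": {
  "commands": [0.5,3,0,0,0,0,255,0.3,4,0,0,0,0,255,0,4,0,0,0,0,255,0,4,0,0,0,0,255,0,4,0,0,0,0,255,0,4,0,0,0,0,255,0,4,0,0,0,0,255,0,3,0,0,0,0,255]
}}

```text
time_s: 21.82
position: [0.5541, -0.0912, 0.0807]
tcp_rot: [-0.0, 1.0, 0.009, 0.002]
wrist_force: [0.5, 1.2, -1.1]
width: -0.0
```

```bash
python3 st.py .5513 -.0997 .077 1.1
```

```text
t 21.8167 pos [ 0.5541 -0.0912  0.0807] need tool mm [-3.   8.5  3.7] rot deg [-0.02 -0.28 -0.11] F [ 0.5  1.2 -1.1] M [ 0.202 -0.025 -0.023] -0.0 dq 0.0693
```

Call:
{"method": "play_rows", "body": {
  "commands": [-1,2,1,0,-0.1,0,255,-1,3,1,0,0,0,255,0,3,1,0,0,0,255,0,3,0,0,0,0,255,0,3,0,0,0,0,255,0,2,0,0,0,0,255,0,2,0,0,0,0,255,0,2,0,0,0,0,255]
}}

```text
time_s: 22.48
position: [0.5536, -0.0953, 0.0801]
tcp_rot: [-0.018, 1.0, 0.004, 0.002]
wrist_force: [-0.2, 7.1, 1.2]
width: 0.0002
```

```bash
python3 st.py .5513 -.0997 .077 1.1
```

```text
t 22.4833 pos [ 0.5536 -0.0953  0.0801] need tool mm [-2.3  4.5  2.9] rot deg [-2.1  -0.29 -0.61] F [-0.2  7.1  1.2] M [ 1.042 -0.077 -0.031] 0.0002 dq 0.0531
```

Run:
```python
from h import *
im=bot.camera('side');crop(im[:,:,::-1],290,180,100,75,8,'d15')
im=bot.camera('scene');crop(im[:,:,::-1],245,140,100,75,8,'s15')
```

```text
(no output)
```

View pics/d15.png

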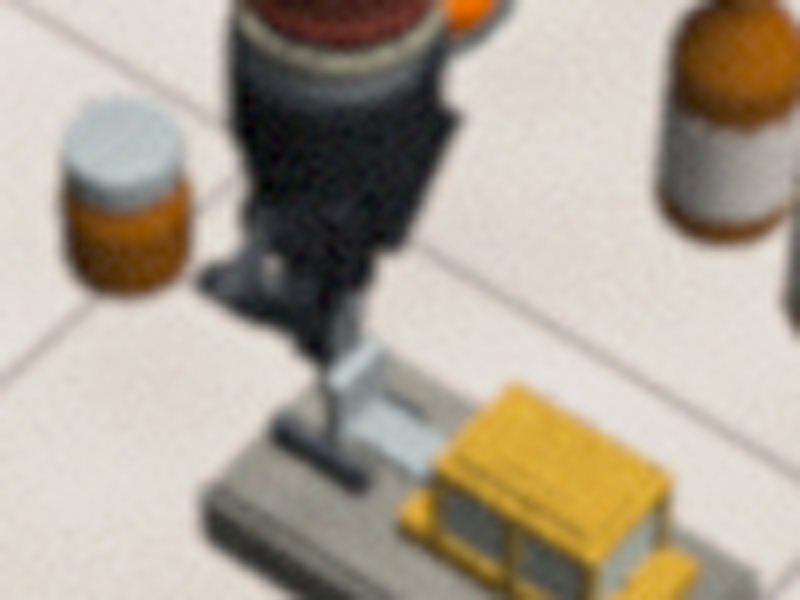

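View pics/s15.png

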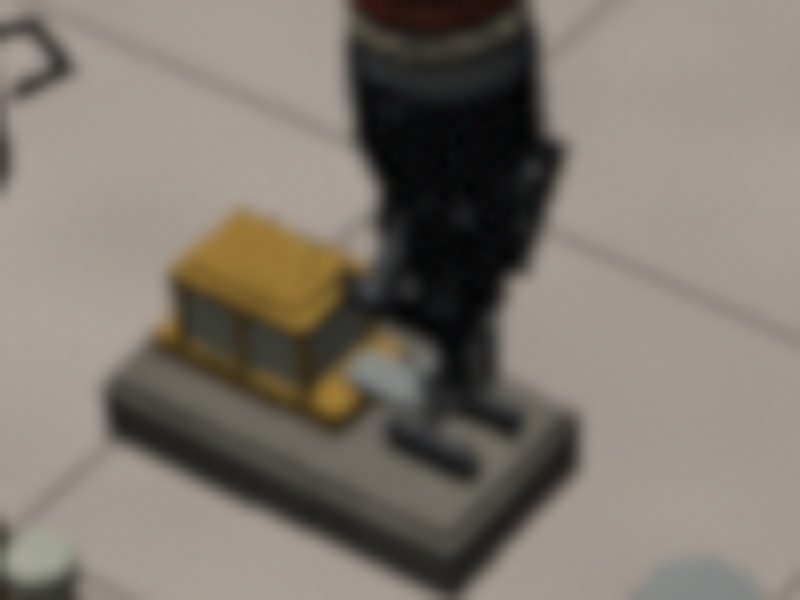

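Run:
```python
from h import *
a=proj('side',[[.5513,-.089,.09],[.5513,-.111,.09]]);print(a,(a[1]-a[0])*8)
```

```text
[[328.091221   220.81550717]
 [333.84568831 224.45588552]] [46.03573848 29.12302685]
```

Call:
{"method": "play_rows", "body": {
  "commands": [-0.5,2,0.5,-0.5,0,0,255,-0.5,4,0.5,-0.5,0,0,255,0,5,0,-0.5,0,0,255,0,5,0,-0.5,0,0,255,0,5,0,-0.5,0,0,255,0,5,0,-0.5,0,0,255,0,5,0,-0.5,0,0,255,0,5,0,-0.5,0,0,255]
}}

```text
time_s: 23.25
position: [0.5537, -0.0955, 0.0801]
tcp_rot: [-0.019, 1.0, -0.003, 0.002]
wrist_force: [0.8, 14.5, 3.5]
width: 0.0001
```

```bash
python3 st.py .5513 -.0997 .077 1.1
```

```text
t 23.25 pos [ 0.5537 -0.0955  0.0801] need tool mm [-2.4  4.3  2.9] rot deg [-2.14 -0.26 -1.41] F [ 0.8 14.5  3.5] M [ 2.277 -0.219  0.117] 0.0001 dq 0.0093
```

Firm stop: 14.5 N with no further travel, and the tab's shift in the image matches 22 mm. I'll back off and check.

Call:
{"method": "play_rows", "body": {
  "commands": [0,-6,0,0,0,0,255,0,-10,0,0.5,0,0.5,255,0,-10,0,0.5,0,0.5,255,0,-5,-8,0.5,0,0.4,255,0,0,-20,0.3,0,0,255,0,0,-30,0,0,0,255,0,0,-40,0,0,0,255,0,0,-40,0,0,0,255]
}}

```text
time_s: 23.92
position: [0.5448, -0.0689, 0.213]
tcp_rot: [-0.038, 0.999, -0.015, -0.011]
wrist_force: [0.8, -0.4, 0.4]
width: -0.0001
```

Call:
{"method": "play_rows", "body": {
  "commands": [0,20,-20,0,0,0,0,0,40,-10,0,0,0,0,0,40,0,0,0,0,0,0,40,0,0,0,0,0,0,40,0,0,0,0,0,0,15,0,0,0,0,0,0,0,0,0,0,0,0,0,0,0,0,0,0,0]
}}

```text
time_s: 24.58
position: [0.5468, -0.2779, 0.253]
tcp_rot: [-0.03, 0.999, -0.015, 0.005]
wrist_force: [-0.0, -0.4, 0.3]
width: 0.0851
```

Call:
{"method": "play_rows", "body": {
  "commands": [0,0,0,0,0,0,0,0,0,0,0,0,0,0,0,0,0,0,0,0,0,0,0,0,0,0,0,0,0,0,0,0,0,0,0,0,0,0,0,0,0,0,0,0,0,0,0,0,0,0,0,0,0,0,0,0]
}}

```text
time_s: 25.25
position: [0.5475, -0.269, 0.253]
tcp_rot: [-0.032, 0.999, -0.01, 0.004]
wrist_force: [-0.2, 0.2, 0.3]
width: 0.0855
```

```bash
python3 st.py .5513 -.2 .2 1.1
python3 - <<'E'
from h import *
import pickle
s=bot.read_state(); im=bot.camera('wrist');pickle.dump((s,im),open('s16.pkl','wb'));crop(im[:,:,::-1],230,0,190,200,3,'w16')
im=bot.camera('side');cv2.imwrite('pics/d16f.png',im[:,:,::-1]);crop(im[:,:,::-1],290,180,100,75,8,'d16')
im=bot.camera('scene');cv2.imwrite('pics/s16f.png',im[:,:,::-1])
E
```

```text
t 25.25 pos [ 0.5475 -0.269   0.253 ] need tool mm [  2.  -65.5  57.4] rot deg [-3.66 -0.53 -2.28] F [-0.2  0.2  0.3] M [-0.036  0.005  0.03 ] 0.0855 dq 0.008
```

View pics/w16.png

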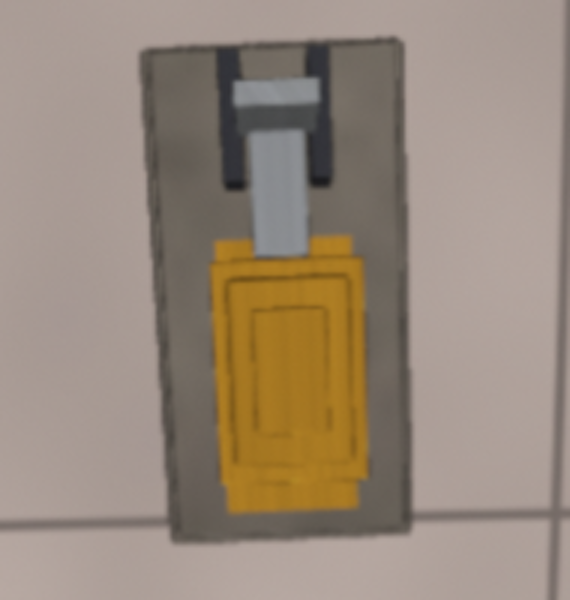

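View pics/d16.png

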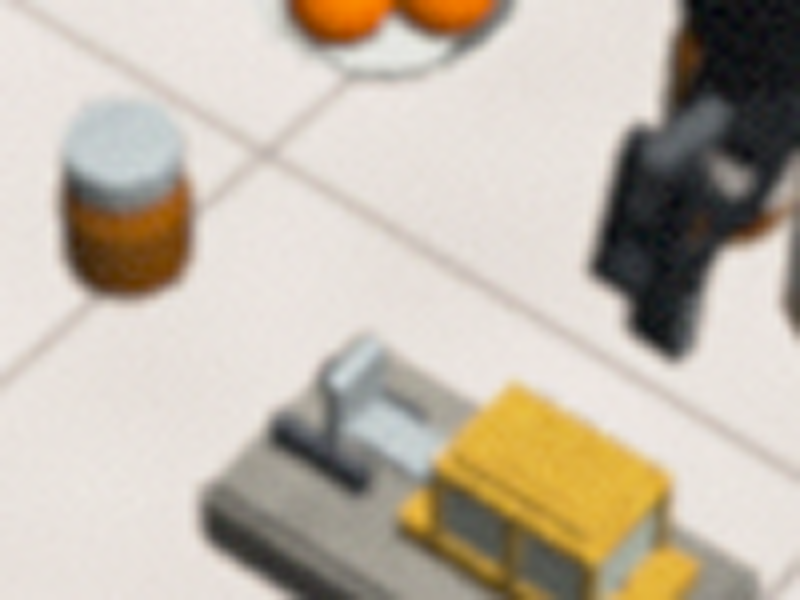

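View pics/s16f.png

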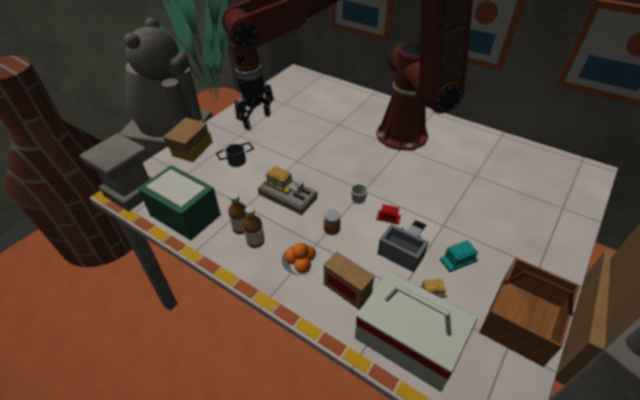

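Run:
```python
from h import *
import pickle; s,im=pickle.load(open('s16.pkl','rb'))
def cp(a,u=230,v=0,f=3): return (np.array(a)+.5)/f+[u,v]-.5
print('tab outer',unproj('wrist',cp([(234,83),(320,80)]),.0905,s))
print('bolt tip',unproj('wrist',cp([(254,256),(307,256)]),.06,s))
print('foot',unproj('wrist',cp([(215,240),(352,237),(230,513),(358,510)]),.054,s))
```

```text
tab outer [[ 0.5383453  -0.10847786  0.0905    ]
 [ 0.56578701 -0.10806506  0.0905    ]]
bolt tip [[ 0.54302381 -0.1566034   0.06      ]
 [ 0.56212502 -0.15696942  0.06      ]]
foot [[ 0.52883265 -0.14968809  0.054     ]
 [ 0.57896275 -0.14958419  0.054     ]
 [ 0.5313139  -0.24992825  0.054     ]
 [ 0.58065972 -0.24983081  0.054     ]]
```

Run:
```python
from h import *
import pickle
a=cv2.imread('pics/d14.png',0).astype(np.float32);b=cv2.imread('pics/d16.png',0).astype(np.float32)
t=a[305:375,285:350]
r=cv2.matchTemplate(b,t,cv2.TM_CCOEFF_NORMED);_,v,_,l=cv2.minMaxLoc(r[200:450,200:450]);print('shift',l[0]+200-285,l[1]+200-305,v)
p=proj('side',[[.5513,-.0887,.09],[.5513+.0004,-.1107,.09]]);print((p[1]-p[0])*8)
s,im=pickle.load(open('s16.pkl','rb'))
def cp(a,u=230,v=0,f=3): return (np.array(a)+.5)/f+[u,v]-.5
print('plinth corners',unproj('wrist',cp([(140,50),(402,40),(172,542),(410,531)]),.038,s))
s9,im9=pickle.load(open('s9.pkl','rb'))
crop(im9[:,:,::-1],260,15,150,120,5,'w9t');crop(im[:,:,::-1],260,5,150,120,5,'w16t')
```

```text
shift -85 118 0.8719330430030823
[46.71624502 28.46931424]
plinth corners [[ 0.50225223 -0.07830818  0.038     ]
 [ 0.59961342 -0.07655645  0.038     ]
 [ 0.5067     -0.26287209  0.038     ]
 [ 0.60329756 -0.26048545  0.038     ]]
```

View pics/w16t.png

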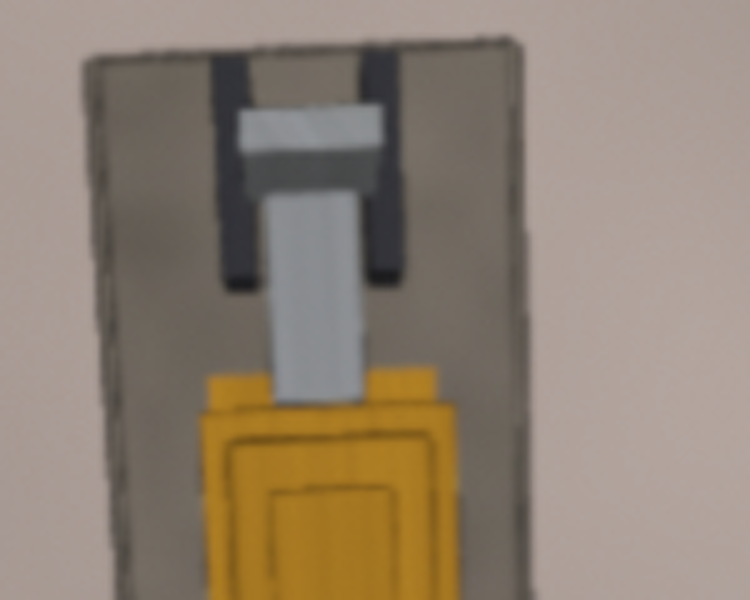

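View pics/w9t.png

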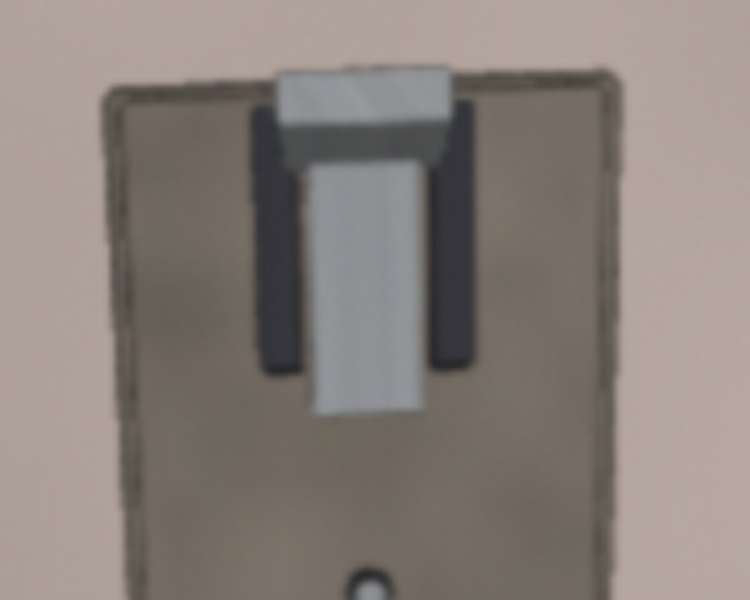

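Call:
{"method": "play_rows", "body": {
  "commands": [0.5,-2,7,-0.8,0,-0.6,0,0.5,-3,8,-0.8,-0.2,-0.6,0,0.5,-3,8,-0.8,-0.2,-0.6,0,0.5,-3,8,-0.8,0,-0.4,0,0,-2,8,-0.4,0,0,0,0,0,4,0,0,0,0,0,0,0,0,0,0,0,0,0,0,0,0,0,0]
}}

```text
time_s: 26.07
position: [0.5486, -0.2523, 0.2035]
tcp_rot: [0.002, 1.0, 0.011, -0.001]
wrist_force: [0.9, 0.2, -0.8]
width: 0.0851
```

Call:
{"method": "play_rows", "body": {
  "commands": [0,0,0,0,0,0,0,0,0,0,0,0,0,0,0,0,0,0,0,0,0,0,0,0,0,0,0,0,0,0,0,0,0,0,0,0,0,0,0,0,0,0,0,0,0,0,0,0,0,0,0,0,0,0,0,0]
}}

```text
time_s: 26.73
position: [0.5497, -0.2543, 0.2058]
tcp_rot: [0.003, 1.0, 0.01, 0.001]
wrist_force: [-0.0, 0.5, -0.3]
width: 0.0852
```

```bash
python3 st.py .5513 -.2 .2 1.1
python3 - <<'E'
from h import *
import pickle
s=bot.read_state(); im=bot.camera('wrist');pickle.dump((s,im),open('s17.pkl','wb'));crop(im[:,:,::-1],250,0,150,120,5,'w17')
a=cv2.imread('pics/side0.png',0);b=cv2.imread('pics/d16f.png',0)
crop(cv2.imread('pics/side0.png'),320,215,50,40,15,'t0');crop(cv2.imread('pics/d16f.png'),320,215,50,40,15,'t1')
E
```

```text
t 26.7333 pos [ 0.5497 -0.2543  0.2058] need tool mm [  2.7 -54.3   5.5] rot deg [ 0.36 -0.11  0.08] F [-0.   0.5 -0.3] M [-0.029 -0.009  0.015] 0.0852 dq 0.0037
```

View pics/w17.png

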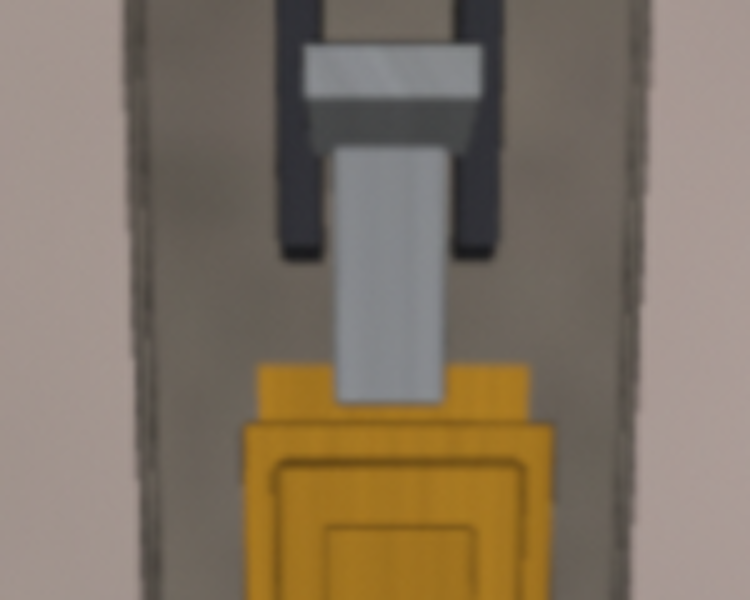

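View pics/t0.png

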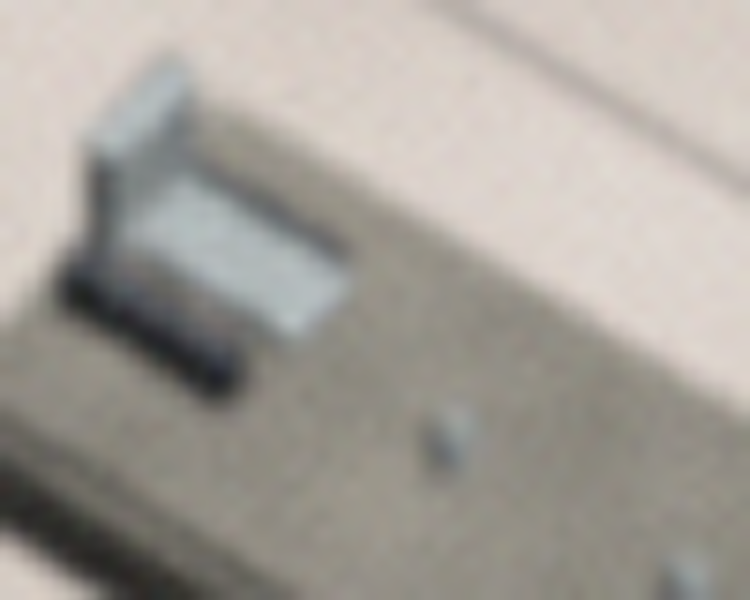

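View pics/t1.png

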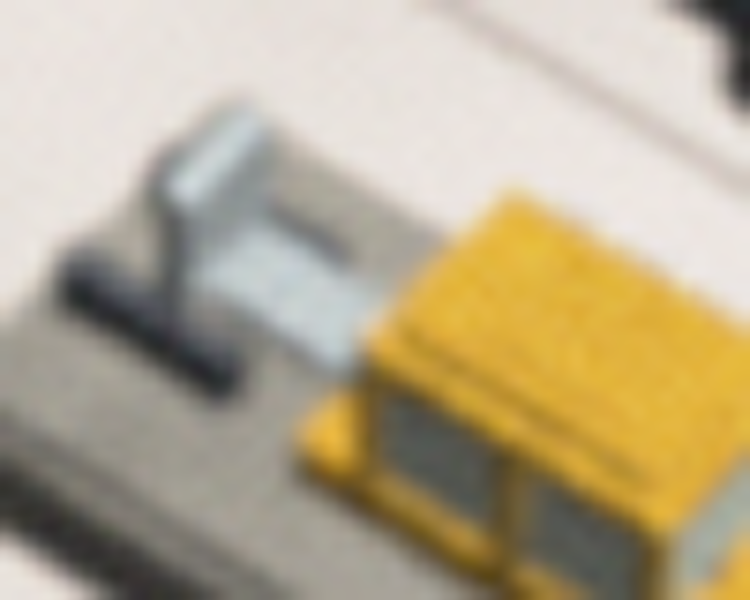

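Run:
```python
from h import *
import pickle
s,im=pickle.load(open('s17.pkl','rb'))
def cp(a,u=250,v=0,f=5): return (np.array(a)+.5)/f+[u,v]-.5
print('tab',unproj('wrist',cp([(304,43),(484,43)]),.0905,s).round(4).tolist())
print('tip top',unproj('wrist',cp([(336,402),(442,402)]),.0605,s).round(4).tolist())
print('foot',unproj('wrist',cp([(257,366),(530,366)]),.054,s).round(4).tolist())
print('roof',unproj('wrist',cp([(246,424),(552,424)]),.096,s).round(4).tolist())
print('rails',unproj('wrist',cp([(300,260),(474,260)]),.05,s).round(4).tolist())
s,im=pickle.load(open('s9.pkl','rb'))
def cp(a,u=260,v=15,f=5): return (np.array(a)+.5)/f+[u,v]-.5
print('tab',unproj('wrist',cp([(276,71),(450,69)]),.0905,s).round(4).tolist())
print('tip top',unproj('wrist',cp([(314,413),(424,409)]),.0605,s).round(4).tolist())
print('rails',unproj('wrist',cp([(282,375),(453,370)]),.05,s).round(4).tolist())
```

```text
tab [[0.5378, -0.1076, 0.0905], [0.5656, -0.107, 0.0905]]
tip top [[0.5432, -0.1569, 0.0605], [0.5623, -0.1565, 0.0605]]
foot [[0.5284, -0.1502, 0.054], [0.5787, -0.1491, 0.054]]
roof [[0.5295, -0.1644, 0.096], [0.5782, -0.1634, 0.096]]
rails [[0.536, -0.1312, 0.05], [0.5679, -0.1304, 0.05]]
tab [[0.5376, -0.0888, 0.0905], [0.5646, -0.0887, 0.0905]]
tip top [[0.5426, -0.138, 0.0605], [0.5626, -0.1374, 0.0605]]
rails [[0.5364, -0.1304, 0.05], [0.5684, -0.1296, 0.05]]
```

Measured against the rails, the bolt has moved only about 18 mm, so it's not fully in. I'll push again, level and at tab-centre height.

Call:
{"method": "play_rows", "body": {
  "commands": [0,-12,0,0.2,0,0,255,0,-25,0,0.1,0,0,255,0,-34,2,0,0,0,255,0,-36,4,0,0,0,255,0,-34,6,0,0,0,255,0,-20,8,0,0,0,255,0,-8,8,0,0,0,255,0,0,5,0,0,0,255]
}}

```text
time_s: 27.45
position: [0.5469, -0.0763, 0.1734]
tcp_rot: [-0.0, 1.0, 0.008, 0.004]
wrist_force: [-0.7, -0.6, 0.6]
width: -0.0
```

```bash
python3 st.py .5515 -.078 .078 1.1
```

```text
t 27.45 pos [ 0.5469 -0.0763  0.1734] need tool mm [ 3.9  1.8 95.4] rot deg [ 0.   -0.41 -0.15] F [-0.7 -0.6  0.6] M [-0.055 -0.029 -0.011] -0.0 dq 0.1223
```

Call:
{"method": "play_rows", "body": {
  "commands": [1,0,8,0,-0.2,-0.1,255,1,0,14,0,-0.2,0,255,0.5,0,16,0,0,0,255,0,0,16,0,0,0,255,0,0,15,0,0,0,255,0,0,10,0,0,0,255,0,0,6,0,0,0,255,0,0,0,0,0,0,255]
}}

```text
time_s: 28.12
position: [0.5497, -0.0841, 0.0786]
tcp_rot: [0.001, 1.0, 0.005, -0.002]
wrist_force: [-0.5, -0.7, 0.2]
width: 0.0003
```

```bash
python3 st.py .5515 -.078 .078 1.1
```

```text
t 28.1167 pos [ 0.5497 -0.0841  0.0786] need tool mm [ 1.9 -6.1  0.5] rot deg [ 0.16  0.18 -0.47] F [-0.5 -0.7  0.2] M [0.027 0.071 0.01 ] 0.0003 dq 0.0189
```

Call:
{"method": "play_rows", "body": {
  "commands": [0.7,3,1,0,0.1,-0.2,255,0.7,4,1,0,0,-0.2,255,0,4,1,-0.3,0,0,255,0,5,1,-0.5,0,0,255,0,6,1,-1,0,0,255,0,7,0,-1,0,0,255,0,8,0,-1,0,0,255,0,8,0,-1,0,0,255]
}}

```text
time_s: 28.78
position: [0.552, -0.096, 0.0759]
tcp_rot: [0.007, 1.0, -0.002, -0.001]
wrist_force: [2.8, 22.2, 0.9]
width: 0.0003
```

```bash
python3 st.py .5515 -.0997 .078 1.1
```

```text
t 28.7833 pos [ 0.552  -0.096   0.0759] need tool mm [-0.5  3.7 -2.1] rot deg [ 0.77  0.15 -1.38] F [ 2.8 22.2  0.9] M [ 3.613 -0.396  0.12 ] 0.0003 dq 0.0721
```

Run:
```python
from h import *
a=cv2.imread('pics/side0.png');b=cv2.imread('pics/d16f.png')
up=lambda i:cv2.resize(i,None,fx=10,fy=10,interpolation=cv2.INTER_CUBIC)
# tab + plate region in side0: full px x 325..345,y 217..238
for (x0,y0,x1,y1) in [(325,217,336,233),(324,217,334,228),(326,218,340,235)]:
    t=up(a)[y0*10:y1*10,x0*10:x1*10]; B=up(b)
    ox,oy=x0*10-20,y0*10-20
    reg=B[oy:oy+(y1-y0)*10+90,ox:ox+(x1-x0)*10+110]
    r=cv2.matchTemplate(reg,t,cv2.TM_CCOEFF_NORMED);_,v,_,l=cv2.minMaxLoc(r)
    print('shift px',(l[0]-20)/10,(l[1]-20)/10,v)
# static check: plinth peg / rail region
x0,y0,x1,y1=323,231,337,243
t=up(a)[y0*10:y1*10,x0*10:x1*10];reg=up(b)[y0*10-40:y1*10+40,x0*10-40:x1*10+40]
r=cv2.matchTemplate(reg,t,cv2.TM_CCOEFF_NORMED);_,v,_,l=cv2.minMaxLoc(r);print('rail static',(l[0]-40)/10,(l[1]-40)/10,v)
for L in(.018,.02,.022):
    p=proj('side',[[.5513,-.0887,.085],[.5513+.0004,-.0887-L,.085]]);print(L,p[1]-p[0])
```

```text
shift px 4.5 2.8 0.9216918349266052
shift px -1.6 6.4 0.8775179386138916
shift px 4.8 2.8 0.9551057815551758
rail static 0.3 0.2 0.9283241033554077
0.018 [4.77257595 2.89112356]
0.02 [5.29701234 3.22354341]
0.022 [5.82220127 3.5564329 ]
```

Call:
{"method": "play_rows", "body": {
  "commands": [0,-6,0,0,0,0,255,0,-10,0,0,0,0.3,255,0,-8,-4,0.3,0,0.3,255,0,0,-15,0.3,0,0.3,255,0,0,-22,0,0,0.3,255,0,0,-28,0,0,0,255,0,10,-25,0,0,0,255,0,20,-10,0,0,0,0]
}}

```text
time_s: 29.45
position: [0.551, -0.0959, 0.1849]
tcp_rot: [0.001, 1.0, -0.011, -0.002]
wrist_force: [1.3, -0.4, 0.3]
width: 0.011
```

Call:
{"method": "play_rows", "body": {
  "commands": [0,25,0,0,0,0,0,0,25,0,0,0,0,0,0,20,0,0,0,0,0,0,12,0,0,0,0,0,0,4,5,0,0,0,0,0,0,10,0,0,0,0,0,0,5,0,0,0,0,0,0,0,0,0,0,0]
}}

```text
time_s: 30.12
position: [0.5551, -0.1918, 0.1772]
tcp_rot: [0.008, 1.0, -0.013, 0.008]
wrist_force: [-0.2, 0.0, -0.1]
width: 0.085
```

```bash
python3 st.py .5535 -.199 .12 1.1
```

```text
t 30.1167 pos [ 0.5551 -0.1918  0.1772] need tool mm [-2.4  6.4 57.3] rot deg [ 0.89 -0.96 -2.56] F [-0.2  0.  -0.1] M [-0.005  0.026  0.02 ] 0.085 dq 0.0165
```

Call:
{"method": "play_rows", "body": {
  "commands": [-0.5,1,6,0.2,-0.2,-0.6,0,-0.5,1,8,0.2,-0.2,-0.6,0,-0.5,1,9,0.2,-0.2,-0.5,0,0,1,9,0,0,-0.4,0,0,1,8,0,0,0,0,0,0,5,0,0,0,0,0,0,0,0,0,0,0,0,0,0,0,0,0,0]
}}

```text
time_s: 30.78
position: [0.5515, -0.1923, 0.1226]
tcp_rot: [-0.0, 1.0, 0.01, -0.001]
wrist_force: [0.7, -0.0, -0.0]
width: 0.0852
```

```bash
python3 st.py .5535 -.199 .12 1.1
python3 - <<'E'
from h import *
im=bot.camera('wrist');crop(im[:,:,::-1],240,80,160,140,5,'w18')
E
```

```text
t 30.7833 pos [ 0.5515 -0.1923  0.1226] need tool mm [1.9 6.8 2.6] rot deg [-0.06  0.15  0.04] F [ 0.7 -0.  -0. ] M [-0.019  0.028  0.02 ] 0.0852 dq 0.0155
```

View pics/w18.png

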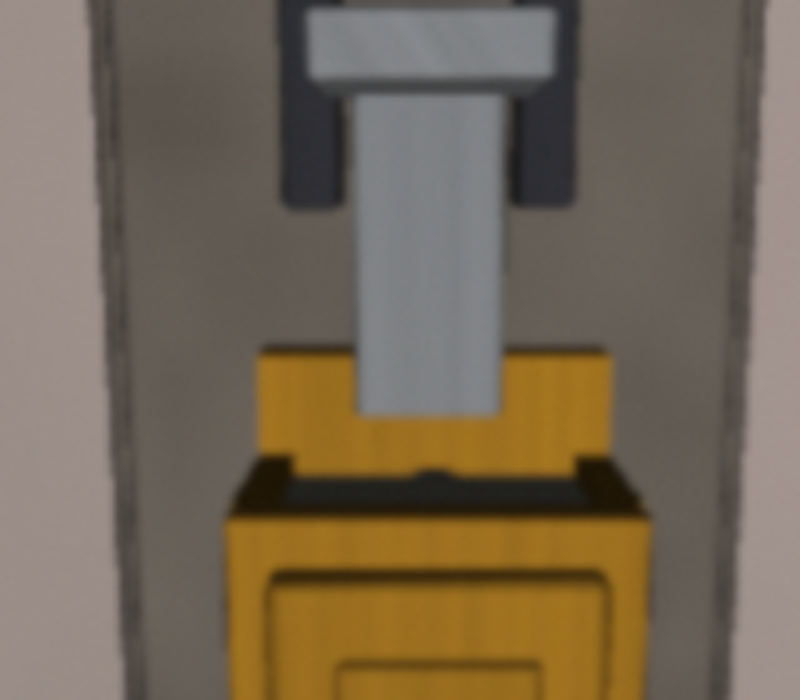

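Call:
{"method": "play_rows", "body": {
  "commands": [0,0,-8,0,0,0,0,0,0,-15,0,0,0,0,0,0,-20,0,0,0,0,0,0,-25,0,0,0,0,0,0,-25,0,0,0,0,0,0,-15,0,0,0,0,0,0,-5,0,0,0,0,0,0,0,0,0,0,0]
}}

```text
time_s: 31.5
position: [0.5529, -0.1929, 0.2478]
tcp_rot: [0.001, 1.0, 0.01, 0.002]
wrist_force: [0.1, -0.2, -0.6]
width: 0.085
```

Run:
```python
from h import *
im=bot.camera('side');cv2.imwrite('pics/d19.png',im[:,:,::-1]); print(bot.read_state()['position'])
```

```text
[ 0.55293252 -0.19292621  0.24745237]
```

View pics/d19.png

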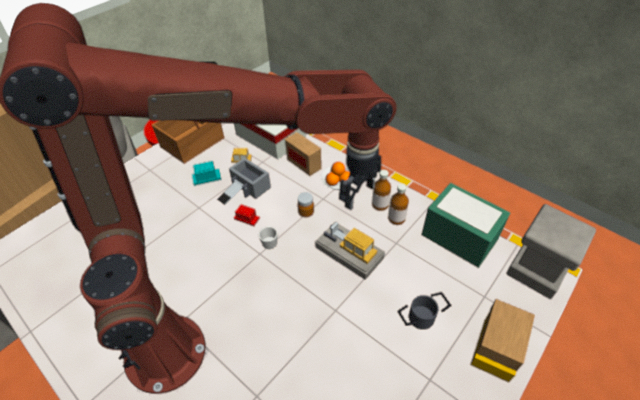

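Lantern (358,242) is on the plinth with the bolt over its foot. All offerings are in their original places, and the gripper is clear.

```bash
python3 -c "
from bench import bot
print(bot.sign_off())"
```

```text
the job is handed in; nothing more can be done
None
```

The lantern is seated on the pegs and released, with the bolt over its foot, and I handed the job in at about 31.6 s. One check disagrees: I measured less bolt travel than the 22 mm stated.

- **Lift and seating:** I pressed the pedal until it met a firm stop (about 29 N) and took the lantern out from above. I lowered it onto the pegs and pressed it to a firm stop at the expected height, within about 0.5 mm at 20 N. It looked flat on the stone in the wrist and side views.
- **Bolt:** I pushed the tab until it stopped, twice. The second push reached 22 N against about 1.2 N of friction, with only about 0.5 mm of further movement.
- **Check that disagrees:** the wrist and side pictures both put the bolt's travel at about 18 mm. Its tip covers about 7 mm of the foot, and the close view shows nothing in front of it. My reading is that it is at its end stop and started a few millimetres in, but I could not confirm that.
- **Offerings:** in the last side view they stand where they were, and the gripper is open and clear of everything.

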